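# Weigh the cast plaques on the two-pan balance

### The arm

A 7-joint arm with a two-finger parallel gripper is mounted at the origin on the work surface. World frame = base frame: x ahead of the robot, y to its left, z up, the work surface at z = 0. Lengths are in m, angles in rad, forces in N, time in s.
With the tool pointing down it reaches from about 0.425 to 0.95 m from the base axis. Payload 4.7 kg.
Tool frame: the origin (TCP) lies on the centre line of the jaws, within the pads' length; the fingertips stand 8 mm ahead of it and the grasp point (between the pads) lies 11 mm behind it; y points along the fingers, z is the direction in which the jaws open and shut, and the axes are right-handed (so a half turn about y gives the same grasp; the last joint's range is limited). The gripper opens to 87 mm and grips with 3 to 60 N. Pads are 19 mm wide; open, the fingers measure 117 mm over their backs; the gripper's body (75 mm by 190 mm) begins 51 mm behind the grasp point.
Start: joints at [1.079, 0.469, -0.049, 1.532, 0.024, 1.141, -0.082], TCP at [0.301, -0.604, 0.231] pointing down, gripper open.
Joint ranges: [-2.59, 2.59], [-0.33, 1.99], [-1.39, 1.29], [0.1, 2.45], [-1.04, 4.18], [0.21, 1.99], [-2.66, 2.66]. Speed limits (rad/s): [2.57, 2.57, 3.14, 3.14, 3.14, 3.14, 3.14].

### API

Orientations are given as a rotation vector (axis times angle).
In Python, from rig import sense, optics, ticket gives the robot as it stands.
- The arm moves only by the shell command python3 -m handwheel 'ROWS' [FORCE]. ROWS is JSON, a list of rows, each an object of numbers: "x", "y", "z": the shift along the tool's x, y, z in cm; "spin": the turn about the tool's y in rad; "grip": the finger opening in cm, from 0 to 8.7. A call has 1 to 12 rows; each row is the pose to reach, as a shift and turn from the pose commanded when the call began, along the tool's axes at that moment; what a row does not reach only later rows make up. A row lasts 1/12 s, in which the tool goes at most 41.7 mm and 7.16 degrees, less where a joint would pass 70% of its speed; a pose out of reach is approached as far as the arm can. A call with a gripper value outside its range is refused whole. The fingers move at their own pace and stop on an object; FORCE is the grip in N (left out, the last holds). Time passes only in rows, so rows that repeat a pose let the fingers close. It gives the time, the measured TCP pose, the force and the opening at its end, in the units of the state.
- sense(): the state, without advancing time (a new reading comes with each control period).
- optics.snapshot(name): name is "scene" or "top" or "wrist"; returns (picture, depth): 384x512x3 uint8, red, green, blue; 384x512 float32, m along the optical axis (not along the pixel's ray), 0 where there is no reading.
- optics.get_calibration(name): a dict with "fx", "fy", "cx", "cy" (pixels), "pose" (4x4, takes a point from camera to world coordinates). Camera axes: x right, y up, looking along -z (the intrinsics and any distortion apply to the point x, -y, -z); pixel columns grow to the right and rows downward; lengths in m; the calibration is good to about 2 mm. A picture is of the moment at which its call begins: read the wrist's pose just before it. get_calibration takes no time and is no camera call; for the wrist camera it gives the pose at the moment of the call.
- ticket.job_done(): hands the job in, once; it reports no verdict.
Trained networks look in the newest picture that a camera, given by its name, has taken for a name from the list of things; names that differ only in an ending like _2 or _b are one class to them, and where a whole thing is asked for, a point or a joint stands for the part that bears it (a point fixed in the world has none). Each returns a list of dicts, best first, with "score" (0 to 1); they miss things now and then, are a little off and sometimes report something else, mostly with a low value. They report only what shows in the picture. A call takes as long as a camera call. They do not tell look-alikes from the thing itself.
- optics.spot_in(camera, query): "bbox" ([centre column, centre row, width, height] in pixels, round what is visible of it).
- optics.silhouettes(camera, query): "pixels" (384x512 bool, what is visible of it) and "bbox" ([centre column, centre row, width, height] in pixels, round what is visible of it).
The state is a dict: "time": time; "qpos": joint angles; "qvel": joint speeds; "joint_torque": joint torques, N m; "tool_pos": TCP position; "tool_rot": TCP orientation; "force": force on the tool from outside, world axes, zero at the start; "moment": the same for the moment, N m; "gripper_width": finger opening in m.
Only numpy, scipy, OpenCV 4.12 (cv2) and the standard library are available. Lean on these libraries where they do the work, as an engineer would, in place of code of your own. Each camera call takes 0.05 s, during which the arm holds its last target. There are 200 camera calls.

### The job

The cast plaques on the left of the bench lie face down. Turn each one over and lay them all face up on the narrow load pan of the balance; then add brass weights to the round pan until the beam floats as near level as the weights allow. Leave everything else on the bench where it is.

Things in the scene. Friction and masses are not known exactly. Their poses are not given: they have to be found in the camera images.
- beam (a joint): tilt of the balance beam (rad). 0 = level; negative = the load pan is down, positive = the round weight pan is down; stops at -0.12 and +0.12. Between the stops it tips 0.073 rad for each 100 g of difference between the pans and settles in about 1 s. Empty, it is level.
- balance: grey two-pan balance, base 130 x 160 x 30 mm (origin: centre of its underside; y axis towards the load pan). Its post and dial, 125 mm high, stand midway between the pans, whose centres are 240 mm apart. The pans stay horizontal and sink or rise up to 15 mm; where on a pan a load lies does not matter.
- load_pan_top (a point): centre of the upper surface of the load pan, on the balance's left: a flat steel bar without a rim, 180 mm long (its x axis), 50 mm wide (y) and 5 mm thick, about 100 mm above the bench when level (z up). Plaques (64 mm) laid across it overhang by 7 mm on both sides; three fit side by side at -56, 0 and +56 mm along x.
- weight_pan_top (a point): centre of the inner floor of the round weight pan on the balance's right: flat steel dish, 140 mm wide, with a rim 6 mm high; about 100 mm above the bench when level. Its axes follow the balance (x away from the robot, z up).
- plaque_1_center (a point): centre of a cast grey metal plaque, 48 mm (x) x 64 mm (y) x 14 mm (z). Its z axis points out of its face (a sunk dark panel 5 mm deep with a round boss, inside a 6 mm border); the back is plain and flat. It starts lying face down on the bench. 0.20 to 0.28 kg, not known beforehand. Stands by itself on a 64 mm edge (then 48 mm tall). May be absent (None): two or three are there.
- plaque_2_center (a point): centre of a cast grey metal plaque, 48 mm (x) x 64 mm (y) x 14 mm (z). Its z axis points out of its face (a sunk dark panel 5 mm deep with a round boss, inside a 6 mm border); the back is plain and flat. It starts lying face down on the bench. 0.20 to 0.28 kg, not known beforehand. Stands by itself on a 64 mm edge (then 48 mm tall). May be absent (None): two or three are there.
- plaque_3_center (a point): centre of a cast grey metal plaque, 48 mm (x) x 64 mm (y) x 14 mm (z). Its z axis points out of its face (a sunk dark panel 5 mm deep with a round boss, inside a 6 mm border); the back is plain and flat. It starts lying face down on the bench. 0.20 to 0.28 kg, not known beforehand. Stands by itself on a 64 mm edge (then 48 mm tall). May be absent (None): two or three are there.
- big_1_knob (a point): centre of the gripping knob of a large brass weight of 200 g, standing on the bench at the right: round body 32 mm wide and 28 mm high, a thin neck, and a round knob 20 mm wide and 16 mm high on top; 60 mm tall in all, this point 52 mm above its underside; z points up along it.
- big_2_knob (a point): centre of the gripping knob of a large brass weight of 200 g, standing on the bench at the right: round body 32 mm wide and 28 mm high, a thin neck, and a round knob 20 mm wide and 16 mm high on top; 60 mm tall in all, this point 52 mm above its underside; z points up along it.
- big_3_knob (a point): centre of the gripping knob of a large brass weight of 200 g, standing on the bench at the right: round body 32 mm wide and 28 mm high, a thin neck, and a round knob 20 mm wide and 16 mm high on top; 60 mm tall in all, this point 52 mm above its underside; z points up along it.
- small_1_knob (a point): centre of the gripping knob of a small brass weight of 100 g, standing on the bench at the right: round body 26 mm wide and 20 mm high, a thin neck, and a round knob 20 mm wide and 16 mm high on top; 50 mm tall in all, this point 42 mm above its underside; z points up along it.
- small_2_knob (a point): centre of the gripping knob of a small brass weight of 100 g, standing on the bench at the right: round body 26 mm wide and 20 mm high, a thin neck, and a round knob 20 mm wide and 16 mm high on top; 50 mm tall in all, this point 42 mm above its underside; z points up along it.
- handpiece: bystander: a dark rotary handpiece in a rubber cradle, about 200 mm long, in front of the balance; leave it alone (origin: centre of its underside)
- pliers: bystander: pliers with black handles, 160 mm long, lying near the robot on the left; leave them alone (origin: centre of its underside)
- bench_block: bystander: steel bench block 70 x 70 x 25 mm in front of the balance; leave it alone (origin: centre of its underside)
- jar: bystander: glass jar 60 mm wide, 80 mm high, right behind the balance; leave it alone (origin: centre of its underside)
- gauge_ring: bystander: brass ring 60 mm wide, 12 mm high, left behind the balance; leave it alone (origin: centre of its underside)
There are look-alikes about, which are no part of the job. What is shaped like the part that bears small_2_knob but white is not meant. What is shaped like the part that bears small_1_knob but turquoise is not meant.

How it is judged:
On the way, in this order (a step that is already met when the one before it is completed fails the run):
1. every plaque lies face up on the load pan (x of plaque_1_center in the frame of load_pan_top between -0.095 and 0.095 m and y of plaque_1_center in the frame of load_pan_top between -0.03 and 0.03 m and z of plaque_1_center in the frame of load_pan_top between 0 and 0.045 m and angle between each of plaque_1_center, plaque_2_center, plaque_3_center's own z axis and vertical below 0.15 rad and x of plaque_2_center in the frame of load_pan_top between -0.095 and 0.095 m and y of plaque_2_center in the frame of load_pan_top between -0.03 and 0.03 m and z of plaque_2_center in the frame of load_pan_top between 0 and 0.045 m and x of plaque_3_center in the frame of load_pan_top between -0.095 and 0.095 m and y of plaque_3_center in the frame of load_pan_top between -0.03 and 0.03 m and z of plaque_3_center in the frame of load_pan_top between 0 and 0.045 m), for 0.3 s.
2. with weights on the round pan the beam floats level (value of joint beam between -0.05 and 0.05 rad and velocity of joint beam between -0.06 and 0.06 rad/s and ((horizontal distance between big_1_knob and weight_pan_top below 0.075 m and z of big_1_knob in the frame of weight_pan_top between 0.005 and 0.09 m) or (horizontal distance between big_2_knob and weight_pan_top below 0.075 m and z of big_2_knob in the frame of weight_pan_top between 0.005 and 0.09 m) or (horizontal distance between big_3_knob and weight_pan_top below 0.075 m and z of big_3_knob in the frame of weight_pan_top between 0.005 and 0.09 m) or (horizontal distance between small_1_knob and weight_pan_top below 0.075 m and z of small_1_knob in the frame of weight_pan_top between 0.005 and 0.09 m) or (horizontal distance between small_2_knob and weight_pan_top below 0.075 m and z of small_2_knob in the frame of weight_pan_top between 0.005 and 0.09 m))), for 0.5 s.
At the end, for the whole second after the job is handed in: Every plaque present lies face up (within 0.15 rad) on the load pan, no weight is on the load pan (all farther than 120 mm from its centre), at least one weight is on the round pan, and the beam rests within 0.05 rad of level (all of step 1 and all of step 2 and horizontal distance between each of big_1_knob, big_2_knob, big_3_knob, small_1_knob, small_2_knob and load_pan_top above 0.12 m); the robot touches nothing.
It fails at once if one of the bystanders (handpiece, pliers, bench block, jar, brass ring) is pushed more than 40 mm aside (distance of any of handpiece, pliers, bench_block, jar, gauge_ring from where it was at the start of the episode above 0.04 m).
Of plaque_1, plaque_2, plaque_3 only 2 to 3 are there at a start; the rules pass over those that are not, and their reading is None.
At some moment in a run one of big_1, big_2, big_3, small_1, small_2 may be knocked a few centimetres aside while the robot is not near it.
It also fails if it takes over 210 s, if anything falls off the work surface, if the arm or the gripper's body presses on something with over 40 N, if the wrist force passes 120 N, or if a joint passes its speed limit or range.

## Working session

There is one attempt and no reset: what is moved stays moved. The work goes in short steps, Python scripts to look and compute and a shell command to move; the robot and the scene stay as the last step left them, time stands still between calls to the robot, and variables do not carry over. Pictures are saved under pics/ and viewed, about 12 in all and at most 16, crops included, and the job is handed in when it is done.

```bash
ls; mkdir -p pics; cat > h.py <<'E'
import numpy as np, cv2
from rig import sense, optics, ticket
from scipy.spatial.transform import Rotation as R
def snap(n,save=None):
    c=optics.get_calibration(n); im,d=optics.snapshot(n)
    if save: cv2.imwrite('pics/'+save,im[:,:,::-1])
    return im,d,c
def pts(d,c):
    v,u=np.mgrid[:d.shape[0],:d.shape[1]]
    P=np.stack([(u-c['cx'])/c['fx']*d,-(v-c['cy'])/c['fy']*d,-d],-1)
    T=np.array(c['pose']); return P@T[:3,:3].T+T[:3,3]
def proj(p,c):
    T=np.array(c['pose']); q=T[:3,:3].T@(np.array(p)-T[:3,3]); return c['cx']+c['fx']*q[0]/-q[2], c['cy']-c['fy']*q[1]/-q[2]
E
python3 - <<'E'
from h import *
s=sense(); print({k:np.round(v,3) for k,v in s.items()}); print(np.round(R.from_rotvec(s['tool_rot']).as_matrix(),2))
a=[]
for n in('scene','top'):
    im,d,c=snap(n); print(n,{k:np.round(v,3).tolist() for k,v in c.items()}); a.append(im); P=pts(d,c)
    for q in('plaque_1_center','big_1_knob','small_1_knob','balance','load_pan_top','weight_pan_top','jar','pliers','bench_block','handpiece','gauge_ring'):
        try:
            for o in optics.silhouettes(n,q):
                m=o['pixels']&(d>0); print(q,round(o['score'],2),np.round(o['bbox']).astype(int),m.sum(),np.round(np.median(P[m],0),3),np.round(np.percentile(P[m],[5,95],axis=0),3).tolist())
        except Exception as e: print(q,e)
cv2.imwrite('pics/a.png',a[0][:,:,::-1]);cv2.imwrite('pics/b.png',a[1][:,:,::-1])
E
```

```text
pics
{'time': np.float64(0.0), 'qpos': array([ 1.079,  0.469, -0.049,  1.534,  0.024,  1.141, -0.082]), 'qvel': array([-0.001, -0.   , -0.001,  0.001, -0.   , -0.001,  0.001]), 'joint_torque': array([-1.0000e-03, -5.0797e+01, -8.1000e-02, -2.3615e+01, -6.1000e-02,
        3.8000e-02,  0.0000e+00]), 'tool_pos': array([ 0.301, -0.603,  0.23 ]), 'tool_rot': array([-0.463,  1.966, -1.962]), 'force': array([ 0.43 ,  0.808, -0.14 ]), 'moment': array([-0.018, -0.023, -0.009]), 'gripper_width': np.float64(0.087)}
[[-0.89 -0.    0.45]
 [-0.45  0.   -0.89]
 [ 0.   -1.   -0.  ]]
scene {'fx': 463.095, 'fy': 463.095, 'cx': 255.7, 'cy': 198.241, 'pose': [[0.826, -0.335, 0.453, 1.087], [0.564, 0.519, -0.643, -0.785], [-0.02, 0.786, 0.618, 0.83], [0.0, 0.0, 0.0, 1.0]]}
plaque_1_center 0.7 [332 172  24  16] 278 [0.605 0.304 0.011] [[0.577, 0.275, -0.0], [0.629, 0.336, 0.015]]
big_1_knob 0.6 [158 317  15  26] 305 [ 0.561 -0.403  0.027] [[0.547, -0.414, 0.006], [0.57, -0.389, 0.059]]
big_1_knob 0.58 [158 252  13  20] 176 [ 0.427 -0.263  0.02 ] [[0.413, -0.272, 0.004], [0.434, -0.251, 0.049]]
big_1_knob
[... 2678 characters left out ...]
28] 373 [ 0.75  -0.162  0.077] [[0.733, -0.186, 0.015], [0.78, -0.139, 0.083]]
pliers 0.64 [186 246  50  18] 374 [0.336 0.201 0.009] [[0.317, 0.138, -0.002], [0.375, 0.265, 0.014]]
pliers 0.47 [230 163  30  51] 866 [0.613 0.096 0.099] [[0.536, 0.063, 0.095], [0.689, 0.128, 0.104]]
bench_block 0.68 [164 168  25  20] 313 [0.599 0.31  0.013] [[0.576, 0.281, 0.004], [0.624, 0.341, 0.018]]
handpiece 0.8 [247 241  18  58] 594 [0.399 0.024 0.036] [[0.327, 0.007, 0.004], [0.463, 0.044, 0.045]]
handpiece 0.63 [230 162  30  51] 954 [0.614 0.095 0.099] [[0.537, 0.061, 0.094], [0.694, 0.128, 0.104]]
gauge_ring 0.52 [184 134  16  17] 115 [0.728 0.244 0.01 ] [[0.693, 0.224, -0.001], [0.745, 0.275, 0.016]]
```

View pics/a.png

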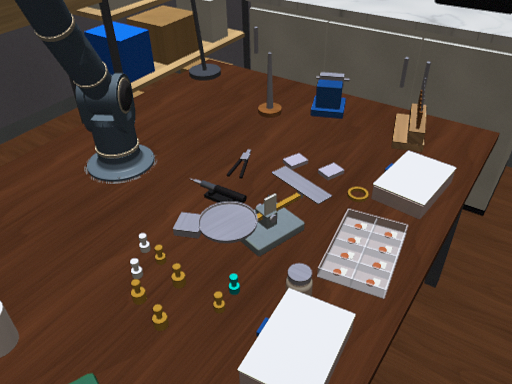

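View pics/b.png

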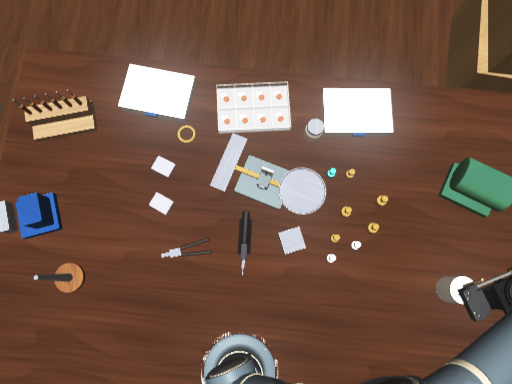

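Scene: the two plaques are at (296,160) and (331,171). Brass weights are at (159,252), (137,289), (178,272), (159,315) and (218,299). The white look-alikes are at (144,242) and (136,267), the turquoise one at (233,284). In the top view the plaques are at (163,166) and (161,203). Next I'll measure plaque and pan rectangles and the weights.

```bash
cat >> h.py <<'E'
def rect(P,m):
    q=(P[m][:,:2]*1000).astype(np.float32); (c,s,a)=cv2.minAreaRect(q); 
    b=cv2.boxPoints((c,s,a)); e=[b[1]-b[0],b[2]-b[1]]; e.sort(key=lambda v:-np.hypot(*v)); l=e[0]
    return np.round(c,1),np.round([np.hypot(*e[0]),np.hypot(*e[1])],1),round(float(np.degrees(np.arctan2(l[1],l[0]))%180),1)
def comps(m,amin=15):
    n,L,st,ce=cv2.connectedComponentsWithStats(m.astype(np.uint8)); return [(ce[i],L==i) for i in range(1,n) if st[i,4]>=amin]
def go(x,y,z,longdeg=None):
    """shift (cm) from current pose; longdeg: wanted direction of jaw axis (tool z) in world deg, mod 180"""
    s=sense(); M=R.from_rotvec(s['tool_rot']).as_matrix(); d=M.T@(np.array([x,y,z])-s['tool_pos'])*100
    zt=np.degrees(np.arctan2(M[1,2],M[0,2])); sp=0
    if longdeg is not None:
        a=(longdeg-zt+90)%180-90; sp=-np.radians(a)   # tool y is down
    print('xyz cm',np.round(d,2),'spin',round(float(sp),3),'jaw deg',round(float(zt),1),'q7',round(float(s['qpos'][6]),2),'t',round(float(s['time']),1))
E
python3 - <<'E'
from h import *
for n in('scene','top'):
    im,d,c=snap(n); P=pts(d,c); x,y,z=P[...,0],P[...,1],P[...,2]; ok=d>0
    hsv=cv2.cvtColor(im,cv2.COLOR_RGB2HSV)
    for ce,m in comps(ok&(z>.008)&(z<.02)&(x>.4)&(x<.68)&(y>.22)&(y<.4),60): print(n,'plq',ce.round(),m.sum(),rect(P,m),np.median(z[m]).round(4))
    for ce,m in comps(ok&(z>.09)&(z<.108)&(x>.45)&(x<.75)&(y>.03)&(y<.2),60): print(n,'pan',ce.round(),m.sum(),rect(P,m),np.median(z[m]).round(4))
    for ce,m in comps(ok&(z>.09)&(z<.112)&(x>.4)&(x<.65)&(y>-.25)&(y<-.05),200): print(n,'wpan',ce.round(),m.sum(),rect(P,m),np.median(z[m]).round(4))
    for ce,m in comps(ok&(z>.03)&(z<.07)&(x>.38)&(x<.75)&(y>-.5)&(y<-.2),8): print(n,'knob',ce.round(),m.sum(),np.round(P[m].mean(0),3),np.percentile(z[m],97).round(3),np.median(hsv[m],0))
go(.55,.30,.23,0)
E
```

```text
scene plq [295. 160.] 192 (array([479.2, 298.3]), array([67.5, 53.9], dtype=float32), 67.9) 0.0117
scene plq [330. 170.] 212 (array([600.9, 308.9]), array([68.5, 54.1], dtype=float32), 66.6) 0.0121
scene pan [301. 185.] 829 (array([613.7,  91.7]), array([182.2,  53.7], dtype=float32), 163.6) 0.0981
scene wpan [227. 222.] 1962 (array([ 544.6, -137.1]), array([144.5, 142.5], dtype=float32), 118.9) 0.0989
scene knob [158. 249.] 68 [ 0.425 -0.261  0.045] 0.051 [ 20. 185. 118.]
scene knob [134. 263.] 68 [ 0.41  -0.327  0.045] 0.051 [ 26.5  12.  145.5]
scene knob [176. 269.] 91 [ 0.512 -0.291  0.052] 0.061 [ 20. 189. 107.]
scene knob [233. 278.] 78 [ 0.633 -0.238  0.045] 0.05 [ 88. 255. 147.]
scene knob [136. 285.] 97 [ 0.468 -0.376  0.052] 0.06 [ 20. 187.  97.]
scene knob [218. 296.] 81 [ 0.636 -0.298  0.045] 0.051 [ 20. 185. 149.]
scene knob [158. 311.] 107 [ 0.558 -0.401  0.052] 0.061 [ 20. 185. 117.]
top plq [163. 165.] 283 (array([600.8, 311.4]), array([65.9, 47.9], dtype=float32), 68.8) 0.0137
top plq [161. 202.] 287 (array([479.3, 301.6]), array([65.2, 47.8], dtype=float32), 66.2) 0.0133
top pan [228. 161.] 939 (array([613.9,  95. ]), array([181.7,  50.6], dtype=float32), 163.2) 0.099
top wpan [302. 190.] 1740 (array([ 545.4, -135. ]), array([142.7, 138.9], dtype=float32), 3.7) 0.0998
top knob [332. 170.] 33 [ 0.629 -0.232  0.047] 0.051 [ 89. 125. 250.]
top knob [351. 171.] 35 [ 0.633 -0.292  0.048] 0.053 [ 20. 128. 221.]
top knob [383. 198.] 48 [ 0.554 -0.394  0.053] 0.064 [ 20.  141.  225.5]
top knob [347. 210.] 49 [ 0.507 -0.284  0.051] 0.064 [ 20. 136. 222.]
top knob [375. 226.] 43 [ 0.465 -0.371  0.055] 0.063 [ 20. 142. 226.]
top knob [336. 236.] 38 [ 0.422 -0.256  0.047] 0.053 [ 21. 137. 230.]
top knob [357. 244.] 37 [ 0.406 -0.321  0.048] 0.055 [  9.   1. 253.]
xyz cm [-6.260e+01  6.000e-02 -6.979e+01] spin -1.108 jaw deg -63.5 q7 -0.08 t 1.3
```

```bash
python3 -m handwheel '[{"x":-44.8,"z":-22.4},{"x":-44.8,"z":-22.4},{"x":-44.8,"z":-22.4},{"x":-44.8,"z":-22.4},{"x":-44.8,"z":-22.4},{"x":-44.8,"z":-22.4},{"x":-44.8,"z":-22.4},{"x":-44.8,"z":-22.4},{"x":-44.8,"z":-22.4},{"x":-44.8,"z":-22.4},{"x":-44.8,"z":-22.4},{"x":-44.8,"z":-22.4}]'
python3 - <<'E'
from h import *
go(.575,.27,.23,67)
E
```

```text
xyz cm [-6.350e+01  6.000e-02 -6.599e+01] spin 0.864 jaw deg -63.5 q7 -0.08 t 1.3validation failed for argument at $[0]...
```

```bash
python3 -m handwheel '[{"x":-44.8,"y":0,"z":-22.4,"spin":0,"grip":8.7}]'; python3 -m handwheel --help | head -20
```

```text
time: 1.38
tool_pos: [0.3185, -0.5777, 0.2302]
tool_rot: [-0.457, 1.97, -1.979]
force: [-1.8, -1.1, 1.0]
gripper_width: 0.0874invalid input: not JSON, or not a number
```

```bash
python3 -m handwheel '[{"x":-42,"y":0,"z":-21,"spin":0,"grip":8.7},{"x":-42,"y":0,"z":-21,"spin":0,"grip":8.7},{"x":-42,"y":0,"z":-21,"spin":0,"grip":8.7},{"x":-42,"y":0,"z":-21,"spin":0,"grip":8.7},{"x":-42,"y":0,"z":-21,"spin":0,"grip":8.7},{"x":-42,"y":0,"z":-21,"spin":0,"grip":8.7},{"x":-42,"y":0,"z":-21,"spin":0,"grip":8.7},{"x":-42,"y":0,"z":-21,"spin":0,"grip":8.7},{"x":-42,"y":0,"z":-21,"spin":0,"grip":8.7},{"x":-42,"y":0,"z":-21,"spin":0,"grip":8.7},{"x":-42,"y":0,"z":-21,"spin":0,"grip":8.7},{"x":-42,"y":0,"z":-21,"spin":0,"grip":8.7}]'
python3 - <<'E'
from h import *
go(.575,.28,.23,67)
E
```

```text
time: 2.38
tool_pos: [0.6126, -0.1864, 0.2308]
tool_rot: [-0.467, 1.96, -1.952]
force: [-0.7, 0.9, -0.5]
gripper_width: 0.0869
xyz cm [-17.9    0.3  -43.23] spin 0.875 jaw deg -62.9 q7 -0.95 t 2.4
```

```bash
python3 -m handwheel '[{"x":-17.9,"y":0,"z":-43.2,"spin":0.86,"grip":8.7},{"x":-17.9,"y":0,"z":-43.2,"spin":0.86,"grip":8.7},{"x":-17.9,"y":0,"z":-43.2,"spin":0.86,"grip":8.7},{"x":-17.9,"y":0,"z":-43.2,"spin":0.86,"grip":8.7},{"x":-17.9,"y":0,"z":-43.2,"spin":0.86,"grip":8.7},{"x":-17.9,"y":0,"z":-43.2,"spin":0.86,"grip":8.7},{"x":-17.9,"y":0,"z":-43.2,"spin":0.86,"grip":8.7},{"x":-17.9,"y":0,"z":-43.2,"spin":0.86,"grip":8.7},{"x":-17.9,"y":0,"z":-43.2,"spin":0.86,"grip":8.7},{"x":-17.9,"y":0,"z":-43.2,"spin":0.86,"grip":8.7},{"x":-17.9,"y":0,"z":-43.2,"spin":0.86,"grip":8.7},{"x":-17.9,"y":0,"z":-43.2,"spin":0.86,"grip":8.7}]'
python3 - <<'E'
from h import *
im,d,c=snap('wrist','w1.png'); P=pts(d,c); z=P[...,2]; s=sense()
print(R.from_rotvec(s['tool_rot']).as_matrix().round(3), np.round(c['pose'],3).tolist(), s['tool_pos'], s['qpos'].round(2))
for ce,m in comps((d>0)&(z>.008)&(z<.02),300): print(ce.round(),m.sum(),rect(P,m),np.median(z[m]).round(4))
E
```

```text
time: 3.38
tool_pos: [0.5735, 0.2788, 0.2308]
tool_rot: [-0.394, -2.012, 2.003]
force: [-0.2, 1.3, -0.8]
gripper_width: 0.0864
[[-0.926 -0.001 -0.377]
 [ 0.377  0.006 -0.926]
 [ 0.003 -1.    -0.005]] [[-0.379, 0.887, 0.265, 0.646], [-0.925, -0.362, -0.113, 0.248], [-0.004, -0.288, 0.958, 0.385], [0.0, 0.0, 0.0, 1.0]] [0.57300004 0.28107237 0.23064909] [-0.37  0.42 -0.21  1.62  0.09  1.11 -2.55]
[233.  56.] 950 (array([716.8, 250.3]), array([59.3, 58.1], dtype=float32), 155.2) 0.0117
[ 18. 157.] 499 (array([702. , 581.4]), array([111.2,  51. ], dtype=float32), 142.2) 0.0139
[227. 163.] 1635 (array([599.3, 310.9]), array([64.3, 47.1], dtype=float32), 67.7) 0.014
[455. 210.] 708 (array([412.4,  35.7]), array([86.2, 19.2], dtype=float32), 2.0) 0.0119
[267. 235.] 1357 (array([477.6, 300.5]), array([63.8, 49.3], dtype=float32), 66.1) 0.014
```

View pics/w1.png

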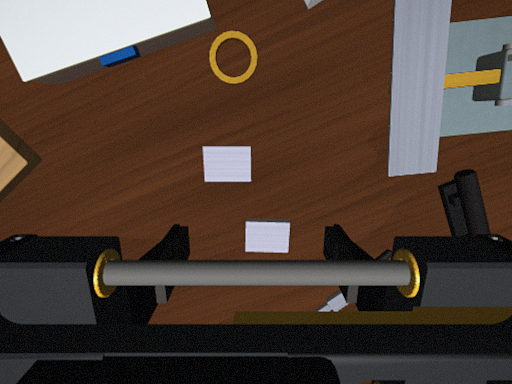

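The wrist view shows plaque A at (227,163) and B at (267,235), both plain backs up, with the ring at (233,56). Wrist, scene and top estimates agree: A is (0.600, 0.311), B is (0.478, 0.300), long axis about 67°. The last joint is near its limit, so I'll spin half a turn back over A's near edge. Then I'll roll A over by its ends, pivoting it in loose pads.

```bash
for i in 1 2; do :; done; python3 -m handwheel '[{"x":0,"y":0,"z":0,"spin":-1.55,"grip":8.7},{"x":0,"y":0,"z":0,"spin":-1.55,"grip":8.7},{"x":0,"y":0,"z":0,"spin":-1.55,"grip":8.7},{"x":0,"y":0,"z":0,"spin":-1.55,"grip":8.7},{"x":0,"y":0,"z":0,"spin":-1.55,"grip":8.7},{"x":0,"y":0,"z":0,"spin":-1.55,"grip":8.7},{"x":0,"y":0,"z":0,"spin":-1.55,"grip":8.7},{"x":0,"y":0,"z":0,"spin":-1.55,"grip":8.7},{"x":0,"y":0,"z":0,"spin":-1.55,"grip":8.7},{"x":0,"y":0,"z":0,"spin":-1.55,"grip":8.7},{"x":0,"y":0,"z":0,"spin":-1.55,"grip":8.7},{"x":0,"y":0,"z":0,"spin":-1.55,"grip":8.7}]'
python3 -m handwheel '[{"x":0,"y":0,"z":0,"spin":-1.6,"grip":8.7},{"x":0,"y":0,"z":0,"spin":-1.6,"grip":8.7},{"x":0,"y":0,"z":0,"spin":-1.6,"grip":8.7},{"x":0,"y":0,"z":0,"spin":-1.6,"grip":8.7},{"x":0,"y":0,"z":0,"spin":-1.6,"grip":8.7},{"x":0,"y":0,"z":0,"spin":-1.6,"grip":8.7},{"x":0,"y":0,"z":0,"spin":-1.6,"grip":8.7},{"x":0,"y":0,"z":0,"spin":-1.6,"grip":8.7},{"x":0,"y":0,"z":0,"spin":-1.6,"grip":8.7},{"x":0,"y":0,"z":0,"spin":-1.6,"grip":8.7},{"x":0,"y":0,"z":0,"spin":-1.6,"grip":8.7},{"x":0,"y":0,"z":0,"spin":-1.6,"grip":8.7}]'
python3 - <<'E'
from h import *
go(.585,.317,.012,67.3); print(R.from_rotvec(sense()['tool_rot']).as_matrix().round(2))
E
```

```text
time: 4.43
tool_pos: [0.5761, 0.2704, 0.2305]
tool_rot: [-0.954, 1.541, -1.542]
force: [-0.5, 0.6, 0.5]
gripper_width: 0.087
time: 5.43
tool_pos: [0.5761, 0.2703, 0.2305]
tool_rot: [-1.531, 0.418, -0.419]
force: [0.3, -0.4, -0.4]
gripper_width: 0.0872
xyz cm [-1.62 21.85  4.48] spin -0.137 jaw deg 59.4 q7 0.18 t 5.4
[[ 0.86  0.    0.51]
 [-0.51 -0.    0.86]
 [ 0.   -1.   -0.  ]]
```

```bash
python3 -m handwheel '[{"x":-1.62,"y":12,"z":4.48,"spin":-0.137,"grip":8.7},{"x":-1.62,"y":12,"z":4.48,"spin":-0.137,"grip":8.7},{"x":-1.62,"y":12,"z":4.48,"spin":-0.137,"grip":8.7},{"x":-1.62,"y":16,"z":4.48,"spin":-0.137,"grip":8.7},{"x":-1.62,"y":18,"z":4.48,"spin":-0.137,"grip":8.7},{"x":-1.62,"y":18,"z":4.48,"spin":-0.137,"grip":8.7},{"x":-1.62,"y":18,"z":4.48,"spin":-0.137,"grip":8.7}]'
python3 - <<'E'
from h import *
go(.585,.317,.012,67.3)
E
```

```text
time: 6.02
tool_pos: [0.5847, 0.3171, 0.0496]
tool_rot: [-1.549, 0.317, -0.314]
force: [1.1, 1.0, 0.3]
gripper_width: 0.0871
xyz cm [0.03 3.76 0.01] spin -0.006 jaw deg 66.9 q7 0.12 t 6.0
```

```bash
python3 -m handwheel '[{"x":0,"y":2,"z":0,"spin":0,"grip":8.7},{"x":0,"y":3.8,"z":0,"spin":0,"grip":8.7},{"x":0,"y":3.8,"z":0,"spin":0,"grip":8.7},{"x":0,"y":3.8,"z":0,"spin":0,"grip":5.5},{"x":0,"y":3.8,"z":0,"spin":0,"grip":5.5},{"x":0,"y":3.8,"z":0,"spin":0,"grip":5.5},{"x":0,"y":3.8,"z":0,"spin":0,"grip":5.5},{"x":0,"y":3.8,"z":0,"spin":0,"grip":5.5},{"x":0,"y":3.8,"z":0,"spin":0,"grip":5.5}]' 5
python3 -m handwheel '[{"x":0.17,"y":-0.5,"z":0,"spin":0,"grip":5.5},{"x":0.34,"y":-1.0,"z":0,"spin":0,"grip":5.5},{"x":0.6,"y":-1.5,"z":0,"spin":0,"grip":5.5},{"x":0.94,"y":-1.9,"z":0,"spin":0,"grip":5.5},{"x":1.3,"y":-2.25,"z":0,"spin":0,"grip":5.5},{"x":1.74,"y":-2.6,"z":0,"spin":0,"grip":5.5},{"x":2.2,"y":-2.85,"z":0,"spin":0,"grip":5.5},{"x":2.69,"y":-3.06,"z":0,"spin":0,"grip":5.5},{"x":3.2,"y":-3.2,"z":0,"spin":0,"grip":5.5},{"x":3.74,"y":-3.27,"z":0,"spin":0,"grip":5.5},{"x":4.2,"y":-3.25,"z":0,"spin":0,"grip":5.5},{"x":4.8,"y":-3.2,"z":0,"spin":0,"grip":5.5}]'
python3 - <<'E'
from h import *
im,d,c=snap('wrist'); im2,_,_=snap('scene')
o=np.hstack([im, cv2.resize(im2[110:230,230:390],(512,384),interpolation=cv2.INTER_CUBIC)])
cv2.imwrite('pics/w2.png',cv2.resize(o,(800,300))[:,:,::-1])
P=pts(d,c); z=P[...,2]
for ce,m in comps((d>0)&(z>.005)&(z<.06)&(abs(P[...,0]-.63)<.08)&(abs(P[...,1]-.3)<.08),100): print(ce.round(),m.sum(),rect(P,m),np.percentile(z[m],[5,50,95]).round(3))
E
```

```text
time: 6.77
tool_pos: [0.5855, 0.3182, 0.0139]
tool_rot: [-1.547, 0.314, -0.316]
force: [-1.2, -1.4, 5.7]
gripper_width: 0.0641
time: 7.77
tool_pos: [0.6293, 0.2991, 0.0444]
tool_rot: [-1.548, 0.315, -0.315]
force: [-0.6, -0.1, -3.1]
gripper_width: 0.064
[256. 239.] 4704 (array([628.8, 299.1]), array([82.1, 24.5], dtype=float32), 67.0) [0.035 0.043 0.055]
[245. 306.] 405 (array([692.9, 261.3]), array([43.3,  9.8], dtype=float32), 67.1) [0.005 0.01  0.012]
```

View pics/w2.png

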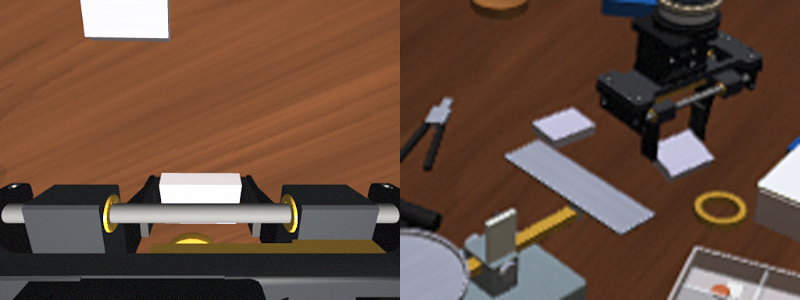

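The plaque came up held between the pads and only partly tilted: pad friction is stopping the swing. I'll loosen to 3 N and measure the tilt from scene depth.

```bash
cat >> h.py <<'E'
def tilt():
    s=sense(); im,d,c=snap('scene'); P=pts(d,c); z=P[...,2]; M=R.from_rotvec(s['tool_rot']).as_matrix()
    Q=(P-s['tool_pos'])@M  # tool coords
    hsv=cv2.cvtColor(im,cv2.COLOR_RGB2HSV)
    m=(d>0)&(abs(Q[...,2])<.029)&(abs(Q[...,0])<.06)&(Q[...,1]>-.03)&(z>.005)&(hsv[...,1]<60)&(hsv[...,2]>110)
    q=Q[m]; print('n',m.sum(),'x',np.percentile(q[:,0],[3,97]).round(3),'z',np.percentile(z[m],[3,97]).round(3))
    k=q-q.mean(0); _,S,V=np.linalg.svd(k,full_matrices=False); print('normal(tool)',V[2].round(2),'rms',round(S[2]/np.sqrt(len(q)),4)); return im
E
python3 -m handwheel '[{"x":0,"y":0,"z":0,"spin":0,"grip":5.5},{"x":0,"y":0,"z":0,"spin":0,"grip":5.5},{"x":0,"y":0,"z":0,"spin":0,"grip":5.5}]' 3
python3 -c "
from h import *
tilt()"
```

```text
time: 8.12
tool_pos: [0.6287, 0.2995, 0.0446]
tool_rot: [-1.548, 0.315, -0.315]
force: [0.6, -0.4, -1.9]
gripper_width: 0.064
n 252 x [-0.003  0.028] z [0.008 0.043]
normal(tool) [ 0.77 -0.64  0.01] rms 0.0025
```

```bash
python3 -m handwheel '[{"x":0,"y":-3,"z":0,"spin":0,"grip":5.5},{"x":0,"y":-3,"z":0,"spin":0,"grip":5.5},{"x":0,"y":-2.4,"z":0,"spin":0,"grip":5.5},{"x":0,"y":-1.6,"z":0,"spin":0,"grip":5.5},{"x":0,"y":-0.8,"z":0,"spin":0,"grip":5.5},{"x":0,"y":-0.8,"z":0,"spin":0,"grip":5.5},{"x":0,"y":-3.8,"z":0,"spin":0,"grip":5.5},{"x":0,"y":-3.8,"z":0,"spin":0,"grip":5.5}]'
python3 -c "
from h import *
tilt()"
```

```text
time: 8.83
tool_pos: [0.6303, 0.3006, 0.0851]
tool_rot: [-1.544, 0.313, -0.317]
force: [0.5, 1.9, -0.9]
gripper_width: 0.064
n 46 x [-0.01   0.005] z [0.076 0.081]
normal(tool) [-0.13 -0.99 -0.01] rms 0.0013
```

```bash
python3 -c "
from h import *
im,d,c=snap('wrist'); P=pts(d,c); s=sense(); M=R.from_rotvec(s['tool_rot']).as_matrix(); Q=(P-s['tool_pos'])@M
m=(d>0)&(abs(Q[...,2])<.03)&(abs(Q[...,0])<.03)&(P[...,2]>.02)&(P[...,2]<.1)
print(np.percentile(Q[m],[3,50,97],axis=0).round(3), m.sum())
im2,_,_=snap('scene'); o=np.hstack([im, cv2.resize(im2[110:230,260:420],(512,384),interpolation=cv2.INTER_CUBIC)])
cv2.imwrite('pics/w3.png',cv2.resize(o,(800,300))[:,:,::-1])"
```

```text
[[-0.012  0.003 -0.028]
 [-0.008  0.005  0.   ]
 [ 0.001  0.048  0.028]] 3914
```

View pics/w3.png

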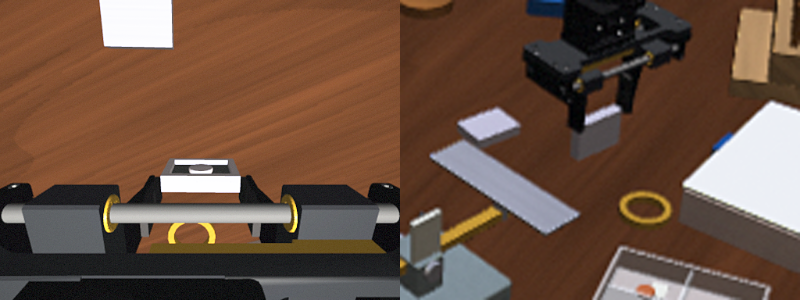

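Plaque A hangs vertical with its face toward the camera side (plaque at (200,175)), as planned, but it is held only by the fingertips. I'll stand it on its edge, regrip deeper and lay it over.

```bash
python3 -m handwheel '[{"x":0,"y":0.5,"z":0,"spin":0,"grip":5.5},{"x":0,"y":1.0,"z":0,"spin":0,"grip":5.5},{"x":0,"y":1.5,"z":0,"spin":0,"grip":5.5},{"x":0,"y":2.0,"z":0,"spin":0,"grip":5.5},{"x":0,"y":2.4,"z":0,"spin":0,"grip":5.5},{"x":0,"y":2.8,"z":0,"spin":0,"grip":5.5},{"x":0,"y":3.1,"z":0,"spin":0,"grip":5.5},{"x":0,"y":3.3,"z":0,"spin":0,"grip":5.5},{"x":0,"y":3.5,"z":0,"spin":0,"grip":5.5},{"x":0,"y":3.5,"z":0,"spin":0,"grip":5.5}]'
python3 -c "
from h import *
im,d,c=snap('wrist'); P=pts(d,c); s=sense(); M=R.from_rotvec(s['tool_rot']).as_matrix(); Q=(P-s['tool_pos'])@M
m=(d>0)&(abs(Q[...,2])<.03)&(abs(Q[...,0])<.03)&(P[...,2]>.006)&(P[...,2]<.1)
print(np.percentile(Q[m],[3,50,97],axis=0).round(3), np.percentile(P[m][:,2],[3,97]),m.sum())"
```

```text
time: 9.82
tool_pos: [0.6296, 0.2995, 0.0482]
tool_rot: [-1.547, 0.314, -0.316]
force: [-0.2, -0.2, 4.0]
gripper_width: 0.0637
[[-0.012 -0.001 -0.028]
 [-0.008  0.001 -0.   ]
 [ 0.001  0.042  0.028]] [0.00649473 0.04898258] 3816
```

Standing (top at z = 0.049). Next I'll open, go 8 mm deeper, centre and regrip.

```bash
python3 -m handwheel '[{"x":0,"y":0,"z":0,"spin":0,"grip":7.6},{"x":0,"y":0,"z":0,"spin":0,"grip":7.6},{"x":-0.5,"y":0.4,"z":0,"spin":0,"grip":7.6},{"x":-0.5,"y":0.8,"z":0,"spin":0,"grip":7.6},{"x":-0.5,"y":0.8,"z":0,"spin":0,"grip":5.5},{"x":-0.5,"y":0.8,"z":0,"spin":0,"grip":5.5},{"x":-0.5,"y":0.8,"z":0,"spin":0,"grip":5.5},{"x":-0.5,"y":0.8,"z":0,"spin":0,"grip":5.5},{"x":-0.5,"y":0.8,"z":0,"spin":0,"grip":5.5}]' 3
python3 -m handwheel '[{"x":0.5,"y":0,"z":0,"spin":0,"grip":5.5},{"x":1.0,"y":0,"z":0,"spin":0,"grip":5.5},{"x":1.5,"y":0.08,"z":0,"spin":0,"grip":5.5},{"x":2.1,"y":0.2,"z":0,"spin":0,"grip":5.5},{"x":2.6,"y":0.42,"z":0,"spin":0,"grip":5.5},{"x":3.0,"y":0.68,"z":0,"spin":0,"grip":5.5},{"x":3.4,"y":1.0,"z":0,"spin":0,"grip":5.5},{"x":3.8,"y":1.4,"z":0,"spin":0,"grip":5.5},{"x":4.1,"y":1.8,"z":0,"spin":0,"grip":5.5},{"x":4.4,"y":2.3,"z":0,"spin":0,"grip":5.5},{"x":4.6,"y":2.8,"z":0,"spin":0,"grip":5.5},{"x":4.6,"y":2.8,"z":0,"spin":0,"grip":5.5}]'
python3 -c "
from h import *
im,d,c=snap('wrist','w4.png'); P=pts(d,c); s=sense(); M=R.from_rotvec(s['tool_rot']).as_matrix(); Q=(P-s['tool_pos'])@M
m=(d>0)&(abs(Q[...,2])<.03)&(abs(Q[...,0])<.07)&(P[...,2]>.005)&(P[...,2]<.06)
print(np.percentile(Q[m],[3,50,97],axis=0).round(3), np.percentile(P[m][:,2],[3,50,97]),m.sum(),s['tool_pos'])"
```

```text
time: 10.62
tool_pos: [0.6244, 0.3011, 0.0393]
tool_rot: [-1.548, 0.315, -0.315]
force: [-0.5, 1.0, -2.3]
gripper_width: 0.0642
time: 11.62
tool_pos: [0.666, 0.2828, 0.0094]
tool_rot: [-1.549, 0.317, -0.313]
force: [-0.0, -0.5, -3.3]
gripper_width: 0.0641
[[-0.03  -0.008 -0.028]
 [-0.01  -0.004 -0.001]
 [ 0.04   0.002  0.028]] [0.00785028 0.01344368 0.01798651] 7418 [0.66535196 0.28323965 0.00972234]
```

View pics/w4.png

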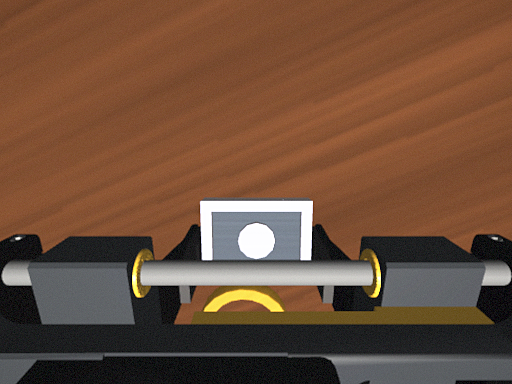

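Plaque A lies face up, with the boss at (256,241). I'll compute its centre from the boss.

```bash
python3 -c "
from h import *
im,d,c=snap('wrist'); P=pts(d,c); s=sense(); M=R.from_rotvec(s['tool_rot']).as_matrix(); Q=(P-s['tool_pos'])@M
print('boss tool',Q[241,256].round(4),P[241,256].round(4),'edge',Q[202,256].round(4), P[202,256].round(4))
"
```

```text
boss tool [-0.0061 -0.0058 -0.001 ] [0.6591 0.2851 0.016 ] edge [-0.0298 -0.0046 -0.001 ] [0.6373 0.2944 0.0148]
```

```bash
python3 -m handwheel '[{"x":0,"y":0,"z":0,"spin":0,"grip":7.6},{"x":0,"y":0,"z":0,"spin":0,"grip":7.6},{"x":-0.6,"y":0,"z":0,"spin":0,"grip":7.6},{"x":-0.6,"y":0,"z":0,"spin":0,"grip":5.5},{"x":-0.6,"y":0,"z":0,"spin":0,"grip":5.5},{"x":-0.6,"y":0,"z":0,"spin":0,"grip":5.5},{"x":-0.6,"y":0,"z":0,"spin":0,"grip":5.5},{"x":-0.6,"y":0,"z":0,"spin":0,"grip":5.5},{"x":-0.6,"y":-4,"z":0,"spin":0,"grip":5.5},{"x":-0.6,"y":-8,"z":0,"spin":0,"grip":5.5},{"x":-0.6,"y":-12,"z":0,"spin":0,"grip":5.5},{"x":-0.6,"y":-17,"z":0,"spin":0,"grip":5.5}]' 25
python3 - <<'E'
from h import *
go(.6447,.0844,.18,73.5)
im,d,c=snap('wrist'); P=pts(d,c); s=sense(); M=R.from_rotvec(s['tool_rot']).as_matrix(); Q=(P-s['tool_pos'])@M
m=(d>0)&(abs(Q[...,2])<.03)&(abs(Q[...,0])<.03)&(abs(Q[...,1])<.03); print(m.sum(),np.percentile(Q[m],[3,50,97],axis=0).round(4))
E
```

```text
time: 12.72
tool_pos: [0.6608, 0.2847, 0.1736]
tool_rot: [-1.549, 0.317, -0.314]
force: [1.2, -0.3, -2.1]
gripper_width: 0.0639
xyz cm [  6.35  -0.61 -19.06] spin -0.114 jaw deg 67.0 q7 0.32 t 12.7
5760 [[-0.0272 -0.0154 -0.0281]
 [-0.012   0.0119  0.0013]
 [ 0.0059  0.0195  0.0279]]
```

```bash
python3 -c "
from h import *
im,d,c=snap('wrist')
im2,_,_=snap('scene'); o=np.hstack([im, cv2.resize(im2[80:200,260:420],(512,384),interpolation=cv2.INTER_CUBIC)])
cv2.imwrite('pics/w5.png',cv2.resize(o,(800,300))[:,:,::-1])"
```

```text
(no output)
```

View pics/w5.png

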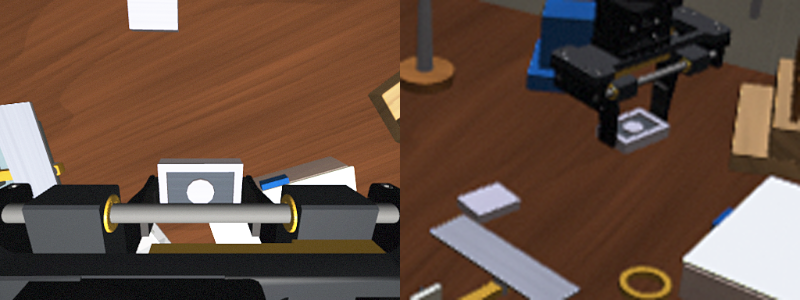

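```bash
cat >> h.py <<'E'
def held():
    s=sense(); im,d,c=snap('wrist'); P=pts(d,c); M=R.from_rotvec(s['tool_rot']).as_matrix(); Q=(P-s['tool_pos'])@M
    m=(d>0)&(abs(Q[...,2])<.029)&(abs(Q[...,0])<.045)&(abs(Q[...,1])<.035)&(im.min(2)>150)
    b=np.median(np.argwhere(m),0)
    for lo in np.arange(-.04,.03,.005):
        k=m&(Q[...,0]>=lo)&(Q[...,0]<lo+.005)
        if k.sum()>20: print(round(lo*1000),k.sum(),np.percentile(Q[k][:,1]*1000,[5,50,95]).round(1))
E
python3 -c "
from h import *
held()"
```

```text
-25 741 [-3.2 -2.2 -1.1]
-20 340 [-2.6 -1.5  3. ]
-15 117 [-2.9 -1.9  0. ]
-10 294 [-2.7 -1.4 -0.3]
-5 337 [-2.4 -1.3 -0.1]
0 317 [-2.6 -1.3  0.1]
5 155 [-2.5 -1.2  2.4]
```

Level and centred in the grip. Taking it over the pan.

```bash
python3 -m handwheel '[{"x":6.35,"y":-0.6,"z":-19.06,"spin":-0.114,"grip":5.5},{"x":6.35,"y":-0.6,"z":-19.06,"spin":-0.114,"grip":5.5},{"x":6.35,"y":-0.6,"z":-19.06,"spin":-0.114,"grip":5.5},{"x":6.35,"y":-0.6,"z":-19.06,"spin":-0.114,"grip":5.5},{"x":6.35,"y":-0.6,"z":-19.06,"spin":-0.114,"grip":5.5},{"x":6.35,"y":-0.6,"z":-19.06,"spin":-0.114,"grip":5.5},{"x":6.35,"y":-0.6,"z":-19.06,"spin":-0.114,"grip":5.5}]'
python3 - <<'E'
from h import *
go(.6447,.0844,.113,73.5); held()
im,d,c=snap('wrist'); P=pts(d,c); z=P[...,2]; m=(d>0)&(z>.09)&(z<.106)&(P[...,1]>.03)&(P[...,1]<.2)&(P[...,0]<.75)
for ce,k in comps(m,200): print(ce,k.sum(),rect(P,k),np.median(z[k]))
E
```

```text
time: 13.5
tool_pos: [0.6443, 0.0802, 0.176]
tool_rot: [-1.562, 0.234, -0.228]
force: [0.4, 0.5, -2.3]
gripper_width: 0.0638
xyz cm [-0.06  6.3   0.44] spin -0.006 jaw deg 73.1 q7 0.67 t 13.5
-25 776 [-3.1 -2.2 -1. ]
-20 286 [-3.  -1.8  3. ]
-15 105 [-2.8 -1.8 -0.6]
-10 281 [-2.7 -1.3 -0.3]
-5 327 [-2.5 -1.3 -0.2]
0 318 [-2.6 -1.3 -0.2]
5 139 [-2.7 -1.2  2. ]
[259.70203679 124.64947438] 9132 (array([583.3, 103.9]), array([119.8,  50.1], dtype=float32), 163.4) 0.10000654522655089
```

```bash
python3 -m handwheel '[{"x":0,"y":2,"z":0.4,"spin":0,"grip":5.5},{"x":0,"y":4,"z":0.4,"spin":0,"grip":5.5},{"x":0,"y":5,"z":0.4,"spin":0,"grip":5.5},{"x":0,"y":5,"z":0.4,"spin":0,"grip":5.5},{"x":0,"y":5,"z":0.4,"spin":0,"grip":5.5}]'
python3 - <<'E'
from h import *
go(.6447,.0855,.113,73.5)
E
```

```text
time: 14.02
tool_pos: [0.6458, 0.0902, 0.1285]
tool_rot: [-1.559, 0.226, -0.223]
force: [-0.5, -0.3, -2.0]
gripper_width: 0.0636
xyz cm [ 0.03  1.55 -0.48] spin 0.002 jaw deg 73.6 q7 0.63 t 14.0
```

```bash
python3 -m handwheel '[{"x":0,"y":0,"z":-0.45,"spin":0,"grip":5.5},{"x":0,"y":0.5,"z":-0.45,"spin":0,"grip":5.5},{"x":0,"y":1.0,"z":-0.45,"spin":0,"grip":5.5},{"x":0,"y":1.4,"z":-0.45,"spin":0,"grip":5.5},{"x":0,"y":1.6,"z":-0.45,"spin":0,"grip":5.5},{"x":0,"y":1.6,"z":-0.45,"spin":0,"grip":5.5},{"x":0,"y":1.6,"z":-0.45,"spin":0,"grip":8.7},{"x":0,"y":1.6,"z":-0.45,"spin":0,"grip":8.7},{"x":0,"y":1.6,"z":-0.45,"spin":0,"grip":8.7},{"x":0,"y":1.6,"z":-0.45,"spin":0,"grip":8.7},{"x":0,"y":-4,"z":-0.45,"spin":0,"grip":8.7},{"x":0,"y":-8,"z":-0.45,"spin":0,"grip":8.7}]'
python3 - <<'E'
from h import *
im,d,c=snap('wrist','w6.png')
go(.46,.308,.20,66.5)
E
```

```text
time: 15.02
tool_pos: [0.6435, 0.084, 0.1952]
tool_rot: [-1.56, 0.23, -0.221]
force: [0.9, 0.3, 1.1]
gripper_width: 0.0863
xyz cm [-24.38   0.5   15.83] spin 0.122 jaw deg 73.5 q7 0.69 t 15.1
```

View pics/w6.png

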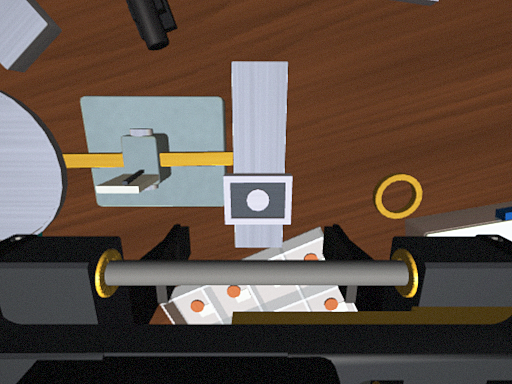

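Plaque A lies face up on the pan at (257,200). Same for B.

```bash
python3 -m handwheel '[{"x":-24.1,"y":0,"z":15.8,"spin":0.122,"grip":8.7},{"x":-24.1,"y":0,"z":15.8,"spin":0.122,"grip":8.7},{"x":-24.1,"y":0,"z":15.8,"spin":0.122,"grip":8.7},{"x":-24.1,"y":0,"z":15.8,"spin":0.122,"grip":8.7},{"x":-24.1,"y":0,"z":15.8,"spin":0.122,"grip":8.7},{"x":-24.1,"y":6,"z":15.8,"spin":0.122,"grip":8.7},{"x":-24.1,"y":10,"z":15.8,"spin":0.122,"grip":8.7},{"x":-24.1,"y":14,"z":15.8,"spin":0.122,"grip":8.7},{"x":-24.1,"y":14,"z":15.8,"spin":0.122,"grip":8.7},{"x":-24.1,"y":14,"z":15.8,"spin":0.122,"grip":8.7},{"x":-24.1,"y":14,"z":15.8,"spin":0.122,"grip":8.7}]'
python3 - <<'E'
from h import *
go(.4633,.3069,.011,66.5)
im,d,c=snap('wrist'); P=pts(d,c); z=P[...,2]
for ce,m in comps((d>0)&(z>.008)&(z<.02)&(abs(P[...,0]-.48)<.07)&(abs(P[...,1]-.3)<.07),100): print(ce.round(),m.sum(),rect(P,m))
E
```

```text
time: 15.98
tool_pos: [0.4576, 0.3048, 0.0557]
tool_rot: [-1.549, 0.322, -0.318]
force: [0.1, 0.5, 0.1]
gripper_width: 0.0875
xyz cm [0.44 4.47 0.43] spin 0.003 jaw deg 66.7 q7 -0.04 t 16.0
[263. 235.] 3805 (array([472.1, 303.9]), array([64.3, 38. ], dtype=float32), 66.0)
```

```bash
python3 -m handwheel '[{"x":0.3,"y":2,"z":0.45,"spin":0,"grip":8.7},{"x":0.3,"y":4.0,"z":0.45,"spin":0,"grip":8.7},{"x":0.3,"y":4.4,"z":0.45,"spin":0,"grip":8.7},{"x":0.3,"y":4.4,"z":0.45,"spin":0,"grip":5.5},{"x":0.3,"y":4.4,"z":0.45,"spin":0,"grip":5.5},{"x":0.3,"y":4.4,"z":0.45,"spin":0,"grip":5.5},{"x":0.3,"y":4.4,"z":0.45,"spin":0,"grip":5.5},{"x":0.3,"y":4.4,"z":0.45,"spin":0,"grip":5.5},{"x":0.3,"y":4.4,"z":0.45,"spin":0,"grip":5.5}]' 4
python3 -m handwheel '[{"x":0.17,"y":-0.5,"z":0,"spin":0,"grip":5.5},{"x":0.34,"y":-1.0,"z":0,"spin":0,"grip":5.5},{"x":0.6,"y":-1.5,"z":0,"spin":0,"grip":5.5},{"x":0.94,"y":-1.9,"z":0,"spin":0,"grip":5.5},{"x":1.3,"y":-2.25,"z":0,"spin":0,"grip":5.5},{"x":1.74,"y":-2.6,"z":0,"spin":0,"grip":5.5},{"x":2.2,"y":-2.95,"z":0,"spin":0,"grip":5.5},{"x":2.69,"y":-3.3,"z":0,"spin":0,"grip":5.5},{"x":3.2,"y":-3.7,"z":0,"spin":0,"grip":5.5},{"x":3.7,"y":-4.1,"z":0,"spin":0,"grip":5.5},{"x":4.2,"y":-4.5,"z":0,"spin":0,"grip":5.5},{"x":4.2,"y":-4.5,"z":0,"spin":0,"grip":5.5}]'
python3 -m handwheel '[{"x":0,"y":0,"z":0,"spin":0,"grip":5.5},{"x":0,"y":0,"z":0,"spin":0,"grip":5.5},{"x":0,"y":0,"z":0,"spin":0,"grip":5.5},{"x":0,"y":0,"z":0,"spin":0,"grip":5.5}]' 3
python3 -c "
from h import *
tilt(); held()"
```

```text
time: 16.78
tool_pos: [0.4641, 0.308, 0.0137]
tool_rot: [-1.546, 0.32, -0.323]
force: [0.4, -1.1, 6.4]
gripper_width: 0.0639
time: 17.78
tool_pos: [0.5037, 0.2905, 0.0584]
tool_rot: [-1.546, 0.321, -0.324]
force: [0.4, -0.3, -2.1]
gripper_width: 0.0637
time: 18.12
tool_pos: [0.5014, 0.291, 0.0573]
tool_rot: [-1.547, 0.321, -0.321]
force: [-0.8, -0.3, -1.7]
gripper_width: 0.0638
n 242 x [-0.008  0.014] z [0.013 0.056]
normal(tool) [ 0.95 -0.32 -0.01] rms 0.0032
-15 807 [1.3 2.7 4.3]
-10 837 [-0.1  1.2  2.9]
-5 576 [-1.1 -0.1  1. ]
```

```bash
python3 -m handwheel '[{"x":0,"y":-2,"z":0,"spin":0,"grip":5.5},{"x":0,"y":-2,"z":0,"spin":0,"grip":5.5},{"x":0,"y":-2,"z":0,"spin":0,"grip":5.5}]' 3
python3 -c "
from h import *
tilt()
im,d,c=snap('wrist'); P=pts(d,c); s=sense(); M=R.from_rotvec(s['tool_rot']).as_matrix(); Q=(P-s['tool_pos'])@M
m=(d>0)&(abs(Q[...,2])<.03)&(abs(Q[...,0])<.03)&(P[...,2]>.006)&(P[...,2]<.1)
for lo in np.arange(-.02,.06,.01):
    k=m&(Q[...,1]>lo)&(Q[...,1]<lo+.01)
    if k.sum()>20: print(round(lo*1000),k.sum(),np.percentile(Q[k][:,0]*1000,[5,50,95]).round(1))
"
```

```text
time: 18.47
tool_pos: [0.5024, 0.2916, 0.0782]
tool_rot: [-1.545, 0.32, -0.323]
force: [0.8, -0.8, -2.4]
gripper_width: 0.0639
n 37 x [-0.011  0.003] z [0.072 0.078]
normal(tool) [-0.21 -0.98 -0.04] rms 0.0013
-10 101 [-7.1 -2.5 -1.1]
0 2306 [-14.2  -8.7  -1.4]
10 123 [-13.3 -11.5 -10. ]
20 221 [-11.6 -10.   -6.1]
30 195 [-10.1  -5.7  -4.7]
40 499 [-8.6 -6.9 -4.3]
```

```bash
python3 -m handwheel '[{"x":0,"y":0.5,"z":0,"spin":0,"grip":5.5},{"x":0,"y":1.0,"z":0,"spin":0,"grip":5.5},{"x":0,"y":1.5,"z":0,"spin":0,"grip":5.5},{"x":0,"y":2.0,"z":0,"spin":0,"grip":5.5},{"x":0,"y":2.4,"z":0,"spin":0,"grip":5.5},{"x":0,"y":2.7,"z":0,"spin":0,"grip":5.5},{"x":0,"y":2.9,"z":0,"spin":0,"grip":5.5},{"x":0.2,"y":3.05,"z":0,"spin":0,"grip":5.5},{"x":0.4,"y":3.1,"z":0,"spin":0,"grip":5.5},{"x":0.5,"y":3.1,"z":0,"spin":0,"grip":5.5},{"x":0.5,"y":3.1,"z":0,"spin":0,"grip":5.5}]'
python3 -c "
from h import *
im,d,c=snap('wrist'); P=pts(d,c); s=sense(); M=R.from_rotvec(s['tool_rot']).as_matrix(); Q=(P-s['tool_pos'])@M
m=(d>0)&(abs(Q[...,2])<.03)&(abs(Q[...,0])<.03)&(P[...,2]>.006)&(P[...,2]<.1)
for lo in np.arange(-.02,.06,.01):
    k=m&(Q[...,1]>lo)&(Q[...,1]<lo+.01)
    if k.sum()>20: print(round(lo*1000),k.sum(),np.percentile(Q[k][:,0]*1000,[5,50,95]).round(1),np.percentile(P[k][:,2]*1000,[5,50,95]).round(1))
"
```

```text
time: 19.48
tool_pos: [0.5069, 0.2888, 0.0467]
tool_rot: [-1.546, 0.322, -0.322]
force: [0.6, -0.5, 2.2]
gripper_width: 0.0641
-10 2155 [-13.5  -7.1  -0.4] [47.1 48.  49. ]
0 354 [-14.  -13.6 -10. ] [39.1 44.3 46.5]
10 423 [-13.7 -12.   -9. ] [27.  30.3 35. ]
20 450 [-13.7  -9.9  -8.9] [17.2 22.1 26.3]
30 336 [-13.7  -9.4  -8.8] [ 6.8 11.1 16.3]
40 167 [-13.8 -11.5  -9.1] [6.  6.3 6.6]
```

```bash
python3 -m handwheel '[{"x":0,"y":0,"z":0,"spin":0,"grip":7.6},{"x":0,"y":0,"z":0,"spin":0,"grip":7.6},{"x":-0.7,"y":0.4,"z":0,"spin":0,"grip":7.6},{"x":-0.7,"y":0.7,"z":0,"spin":0,"grip":7.6},{"x":-0.7,"y":0.7,"z":0,"spin":0,"grip":5.5},{"x":-0.7,"y":0.7,"z":0,"spin":0,"grip":5.5},{"x":-0.7,"y":0.7,"z":0,"spin":0,"grip":5.5},{"x":-0.7,"y":0.7,"z":0,"spin":0,"grip":5.5},{"x":-0.7,"y":0.7,"z":0,"spin":0,"grip":5.5}]' 3
python3 -m handwheel '[{"x":0.5,"y":0,"z":0,"spin":0,"grip":5.5},{"x":1.0,"y":0,"z":0,"spin":0,"grip":5.5},{"x":1.5,"y":0.08,"z":0,"spin":0,"grip":5.5},{"x":2.1,"y":0.2,"z":0,"spin":0,"grip":5.5},{"x":2.6,"y":0.42,"z":0,"spin":0,"grip":5.5},{"x":3.0,"y":0.68,"z":0,"spin":0,"grip":5.5},{"x":3.4,"y":1.0,"z":0,"spin":0,"grip":5.5},{"x":3.8,"y":1.4,"z":0,"spin":0,"grip":5.5},{"x":4.1,"y":1.8,"z":0,"spin":0,"grip":5.5},{"x":4.4,"y":2.3,"z":0,"spin":0,"grip":5.5},{"x":4.6,"y":2.8,"z":0,"spin":0,"grip":5.5},{"x":4.6,"y":2.8,"z":0,"spin":0,"grip":5.5}]'
python3 -c "
from h import *
held()
im,d,c=snap('wrist','w7.png'); P=pts(d,c); s=sense(); M=R.from_rotvec(s['tool_rot']).as_matrix(); Q=(P-s['tool_pos'])@M
print('boss tool',Q[241,256].round(4),P[241,256].round(4))
"
```

```text
time: 20.28
tool_pos: [0.5, 0.2917, 0.0394]
tool_rot: [-1.547, 0.322, -0.321]
force: [0.9, 1.2, -0.6]
gripper_width: 0.0636
time: 21.28
tool_pos: [0.5417, 0.273, 0.0099]
tool_rot: [-1.547, 0.323, -0.32]
force: [-0.4, 0.1, -1.8]
gripper_width: 0.064
-35 243 [-5.1 -4.3 -3.2]
-30 866 [-5.7 -4.5 -3.4]
-25 192 [-6.4 -3.8 -0. ]
-20 182 [-7.2 -5.8 -4.6]
-15 360 [-7.7 -6.3 -5.1]
-10 387 [-8.5 -7.  -5.8]
-5 362 [-9.3 -7.8 -6.2]
0 189 [-10.   -8.4  -4.7]
boss tool [-0.0064 -0.0065 -0.001 ] [0.5347 0.2754 0.0171]
```

View pics/w7.png

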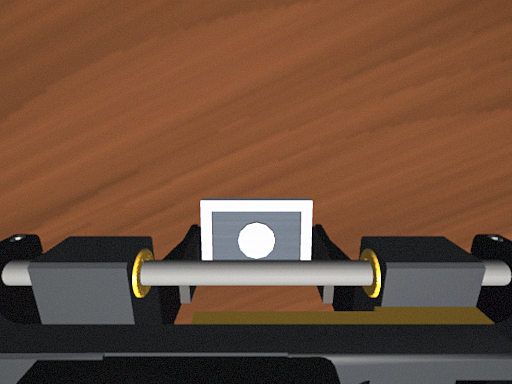

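B is face up too, boss at (256,241). Regrip centrally and lift.

```bash
python3 -m handwheel '[{"x":0,"y":0,"z":0,"spin":0,"grip":7.6},{"x":0,"y":0,"z":0,"spin":0,"grip":7.6},{"x":-0.7,"y":0,"z":0,"spin":0,"grip":7.6},{"x":-0.7,"y":0,"z":0,"spin":0,"grip":5.5},{"x":-0.7,"y":0,"z":0,"spin":0,"grip":5.5},{"x":-0.7,"y":0,"z":0,"spin":0,"grip":5.5},{"x":-0.7,"y":0,"z":0,"spin":0,"grip":5.5},{"x":-0.7,"y":0,"z":0,"spin":0,"grip":5.5},{"x":-0.7,"y":-4,"z":0,"spin":0,"grip":5.5},{"x":-0.7,"y":-8,"z":0,"spin":0,"grip":5.5},{"x":-0.7,"y":-12,"z":0,"spin":0,"grip":5.5},{"x":-0.7,"y":-17,"z":0,"spin":0,"grip":5.5}]' 25
python3 - <<'E'
from h import *
go(.583,.1035,.17,73.5); held()
im,d,c=snap('top'); P=pts(d,c); z=P[...,2]; m=(d>0)&(z>.07)&(z<.115)&(P[...,1]>.03)&(P[...,1]<.2)&(P[...,0]>.5)&(P[...,0]<.75)
for ce,k in comps(m,100): print(ce,k.sum(),rect(P,k),np.percentile(z[k],[5,50,95]))
k=m&(z>.092); print(rect(P,k))
E
```

```text
time: 22.38
tool_pos: [0.5353, 0.2754, 0.174]
tool_rot: [-1.548, 0.323, -0.32]
force: [1.8, 0.3, -1.7]
gripper_width: 0.0638
xyz cm [ 11.23   0.4  -13.86] spin -0.122 jaw deg 66.5 q7 0.2 t 22.4
-25 547 [-3.2 -2.3 -1.3]
-20 515 [-3.1 -2.1  1.7]
-15 129 [-3.1 -1.8  2.9]
-10 254 [-3.  -1.5 -0.2]
-5 325 [-2.7 -1.4 -0.3]
0 332 [-2.6 -1.4  0. ]
5 166 [-2.4 -1.3  2. ]
[230.17780294 158.71007928] 883 (array([621.5,  91.3]), array([163.5,  64.1], dtype=float32), 164.0) [0.0810477  0.08733606 0.10022816]
(array([614.6,  93.3]), array([127.9,  64.1], dtype=float32), 164.0)
```

```bash
python3 -m handwheel '[{"x":11.2,"y":0,"z":-13.9,"spin":-0.122,"grip":5.5},{"x":11.2,"y":0,"z":-13.9,"spin":-0.122,"grip":5.5},{"x":11.2,"y":0,"z":-13.9,"spin":-0.122,"grip":5.5},{"x":11.2,"y":0,"z":-13.9,"spin":-0.122,"grip":5.5},{"x":11.2,"y":0,"z":-13.9,"spin":-0.122,"grip":5.5},{"x":11.2,"y":3,"z":-13.9,"spin":-0.122,"grip":5.5},{"x":11.2,"y":4.5,"z":-13.9,"spin":-0.122,"grip":5.5},{"x":11.2,"y":4.5,"z":-13.9,"spin":-0.122,"grip":5.5},{"x":11.2,"y":4.5,"z":-13.9,"spin":-0.122,"grip":5.5}]'
python3 - <<'E'
from h import *
go(.583,.1035,.099,73.5)
E
```

```text
time: 23.23
tool_pos: [0.5818, 0.1048, 0.1269]
tool_rot: [-1.56, 0.227, -0.222]
force: [0.4, 0.7, -1.1]
gripper_width: 0.0638
xyz cm [ 0.16  2.79 -0.08] spin 0.002 jaw deg 73.6 q7 0.57 t 23.2
```

```bash
python3 -m handwheel '[{"x":0.1,"y":0.8,"z":0,"spin":0,"grip":5.5},{"x":0.1,"y":1.6,"z":0,"spin":0,"grip":5.5},{"x":0.1,"y":2.3,"z":0,"spin":0,"grip":5.5},{"x":0.1,"y":2.8,"z":0,"spin":0,"grip":5.5},{"x":0.1,"y":2.8,"z":0,"spin":0,"grip":5.5},{"x":0.1,"y":2.8,"z":0,"spin":0,"grip":8.7},{"x":0.1,"y":2.8,"z":0,"spin":0,"grip":8.7},{"x":0.1,"y":2.8,"z":0,"spin":0,"grip":8.7},{"x":0.1,"y":2.8,"z":0,"spin":0,"grip":8.7},{"x":0.1,"y":-1,"z":0,"spin":0,"grip":8.7},{"x":0.1,"y":-5,"z":0,"spin":0,"grip":8.7},{"x":0.1,"y":-9,"z":0,"spin":0,"grip":8.7}]'
python3 - <<'E'
from h import *
go(.507,-.288,.22,90)
im,d,c=snap('top'); P=pts(d,c); x,y,z=P[...,0],P[...,1],P[...,2]; m=(d>0)&(z>.09)&(z<.115)&(y>.03)&(y<.2)&(x>.5)&(x<.75)
for ce,k in comps(m,60): print(ce,k.sum(),rect(P,k),np.percentile(z[k],[5,50,95]))
hsv=cv2.cvtColor(im,cv2.COLOR_RGB2HSV)
for ce,m in comps((d>0)&(z>.03)&(z<.07)&(x>.38)&(x<.75)&(y>-.5)&(y<-.2),8): print('knob',ce.round(),m.sum(),np.round(P[m].mean(0),3),np.percentile(z[m],97).round(3),np.median(hsv[m],0))
snap('wrist','w8.png')
E
```

```text
time: 24.23
tool_pos: [0.5836, 0.1038, 0.2195]
tool_rot: [-1.559, 0.226, -0.225]
force: [1.4, -0.5, -0.5]
gripper_width: 0.0865
xyz cm [  3.75  -0.05 -39.75] spin -0.287 jaw deg 73.5 q7 0.65 t 24.2
[219.95488722 171.86466165] 133 (array([579.3, 107.6]), array([58.4, 33.4], dtype=float32), 74.6) [0.09149134 0.09603696 0.10219118]
knob [332. 170.] 33 [ 0.629 -0.232  0.048] 0.054 [ 89. 124. 250.]
knob [351. 171.] 34 [ 0.633 -0.292  0.047] 0.056 [ 19.  128.  219.5]
knob [384. 198.] 42 [ 0.554 -0.395  0.056] 0.063 [ 20.  142.5 221. ]
knob [348. 210.] 43 [ 0.507 -0.286  0.053] 0.064 [ 20. 137. 222.]
knob [375. 226.] 41 [ 0.465 -0.37   0.057] 0.065 [ 20. 140. 226.]
knob [336. 237.] 37 [ 0.422 -0.256  0.048] 0.054 [ 21. 134. 230.]
knob [357. 244.] 38 [ 0.406 -0.321  0.048] 0.055 [  5.    0.5 253. ]
```

View pics/w8.png

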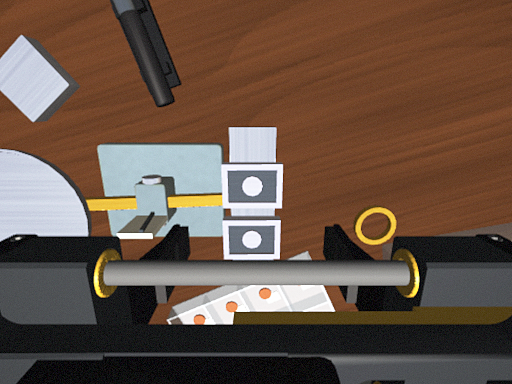

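Both plaques are face up on the pan, at (252,186) and (252,239). Candidates in the top view:
- Brass big: (348,210), (375,226), (384,198).
- Brass small: (351,171), (336,237).
- Not meant: white (357,244) and (331,258), turquoise (332,170).

I'll take big (348,210) first, with the jaws along x so the gripper body stays clear of the raised pan.

```bash
python3 -c "
from h import *
go(.51,-.2885,.17,-16.5)"
python3 -m handwheel '[{"x":4,"y":0,"z":-36,"spin":1.5,"grip":5},{"x":4,"y":0,"z":-36,"spin":1.5,"grip":5},{"x":4,"y":0,"z":-36,"spin":1.5,"grip":5},{"x":4,"y":0,"z":-36,"spin":1.5,"grip":5},{"x":4,"y":0,"z":-36,"spin":1.5,"grip":5},{"x":4,"y":0,"z":-36,"spin":1.5,"grip":5},{"x":4,"y":0,"z":-36,"spin":1.5,"grip":5},{"x":4,"y":0,"z":-39,"spin":1.5,"grip":5},{"x":4,"y":0,"z":-39,"spin":1.5,"grip":5},{"x":4,"y":0,"z":-39,"spin":1.5,"grip":5},{"x":4,"y":0,"z":-39,"spin":1.5,"grip":5},{"x":4,"y":0,"z":-39,"spin":1.5,"grip":5}]'
python3 - <<'E'
from h import *
im,d,c=snap('wrist','w9.png'); P=pts(d,c); x,y,z=P[...,0],P[...,1],P[...,2]; hsv=cv2.cvtColor(im,cv2.COLOR_RGB2HSV)
for ce,m in comps((d>0)&(z>.035)&(z<.07)&(x>.38)&(x<.75)&(y>-.5)&(y<-.2),30): print('knob',ce.round(),m.sum(),np.round((P[m].min(0)+P[m].max(0))/2,3),np.percentile(z[m],97).round(3),np.median(hsv[m],0))
go(.51,-.2885,.05,-16.5)
E
```

```text
xyz cm [  3.69   5.34 -40.09] spin -1.571 jaw deg 73.5 q7 0.65 t 24.3
time: 25.33
tool_pos: [0.5109, -0.2839, 0.218]
tool_rot: [-1.093, 1.375, -1.375]
force: [-0.1, 0.8, 0.0]
gripper_width: 0.0499
knob [348. 114.] 287 [ 0.629 -0.233  0.044] 0.051 [ 90. 255. 254.]
knob [357. 164.] 259 [ 0.632 -0.293  0.044] 0.051 [ 22. 184. 236.]
knob [180. 174.] 242 [ 0.422 -0.257  0.044] 0.051 [ 22. 185. 236.]
knob [255. 183.] 236 [ 0.508 -0.286  0.055] 0.061 [ 22. 185. 237.]
knob [184. 225.] 228 [ 0.407 -0.321  0.044] 0.051 [ 22.   1. 255.]
knob [237. 252.] 192 [ 0.465 -0.369  0.048] 0.061 [ 21.  188.  222.5]
xyz cm [ 6.100e-01  1.682e+01 -1.000e-02] spin 0.059 jaw deg -13.1 q7 0.0 t 25.4
```

View pics/w9.png

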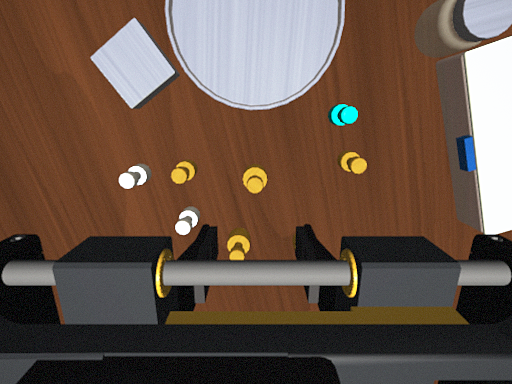

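Close view: the chosen big is at (255,180), smalls at (183,172) and (354,162), another big at (238,245), white at (130,178) and (186,220), turquoise at (344,114). Grasping the big at (0.508, -0.287).

```bash
python3 -m handwheel '[{"x":0.4,"y":5,"z":-0.2,"spin":0.06,"grip":5},{"x":0.4,"y":9,"z":-0.2,"spin":0.06,"grip":5},{"x":0.4,"y":13,"z":-0.2,"spin":0.06,"grip":5},{"x":0.4,"y":13,"z":-0.2,"spin":0.06,"grip":5},{"x":0.4,"y":13,"z":-0.2,"spin":0.06,"grip":5}]'
python3 -c "
from h import *
go(.508,-.287,.05,-16.5)"
```

```text
time: 25.8
tool_pos: [0.5074, -0.2839, 0.0861]
tool_rot: [-1.069, 1.414, -1.404]
force: [0.2, -0.1, 1.5]
gripper_width: 0.0503
xyz cm [0.29 3.61 0.16] spin 0.014 jaw deg -15.7 q7 -0.12 t 25.8
```

```bash
python3 -m handwheel '[{"x":0.25,"y":2,"z":0.1,"spin":0,"grip":5},{"x":0.25,"y":3.6,"z":0.1,"spin":0,"grip":5},{"x":0.25,"y":3.6,"z":0.1,"spin":0,"grip":5},{"x":0.25,"y":3.6,"z":0.1,"spin":0,"grip":1},{"x":0.25,"y":3.6,"z":0.1,"spin":0,"grip":1},{"x":0.25,"y":3.6,"z":0.1,"spin":0,"grip":1},{"x":0.25,"y":3.6,"z":0.1,"spin":0,"grip":1},{"x":0.25,"y":3.6,"z":0.1,"spin":0,"grip":1},{"x":0.25,"y":0,"z":0.1,"spin":0,"grip":1},{"x":0.25,"y":-4,"z":0.1,"spin":0,"grip":1},{"x":0.25,"y":-8,"z":0.1,"spin":0,"grip":1},{"x":0.25,"y":-11,"z":0.1,"spin":0,"grip":1}]' 25
python3 -c "
from h import *
go(.555,-.1015,.18,-16.5)
im,d,c=snap('top'); P=pts(d,c); x,y,z=P[...,0],P[...,1],P[...,2]; m=(d>0)&(z>.07)&(z<.13)&(np.hypot(x-.545,y+.136)<.05); print(np.percentile(z[m],[5,50,95]),m.sum())"
```

```text
time: 26.8
tool_pos: [0.5102, -0.2877, 0.2019]
tool_rot: [-1.064, 1.407, -1.412]
force: [1.4, -0.6, 0.1]
gripper_width: 0.0104
xyz cm [-19.14   2.18  -0.78] spin 0.011 jaw deg -15.8 q7 -0.04 t 26.8
[0.10951172 0.11385073 0.1179169 ] 855
```

```bash
python3 - <<'E'
from h import *
im,d,c=snap('wrist','w10.png'); P=pts(d,c); x,y,z=P[...,0],P[...,1],P[...,2]; hsv=cv2.cvtColor(im,cv2.COLOR_RGB2HSV)
for ce,m in comps((d>0)&(z>.005)&(z<.07)&(hsv[...,1]>140)&(abs(hsv[...,0].astype(int)-21)<4)&(hsv[...,2]>120)&(x>.38)&(x<.75)&(y>-.5)&(y<-.2),30): print('brass',ce.round(),m.sum(),np.round((P[m].min(0)+P[m].max(0))/2,3),np.percentile(z[m],97).round(3))
E
```

```text
brass [351. 155.] 376 [ 0.631 -0.293  0.033] 0.051
brass [175. 174.] 363 [ 0.423 -0.257  0.034] 0.051
brass [250. 177.] 483 [ 0.508 -0.286  0.044] 0.061
```

View pics/w10.png

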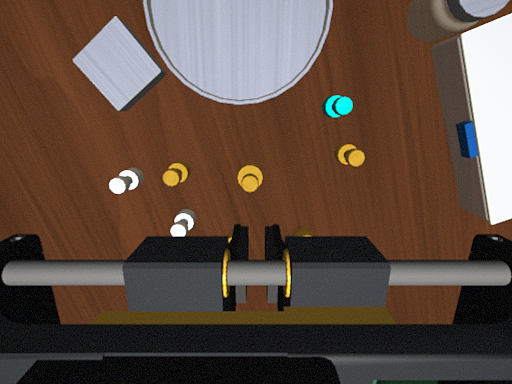

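The weight hasn't moved and is still at (250,178): the fingers weren't shut when I lifted. Retrying with a narrower opening and more closing time.

```bash
python3 -c "
from h import *
go(.508,-.287,.05,-16.5)"
python3 -m handwheel '[{"x":0,"y":4,"z":-0.2,"spin":0,"grip":4},{"x":0,"y":8,"z":-0.2,"spin":0,"grip":4},{"x":0,"y":8,"z":-0.2,"spin":0,"grip":4},{"x":0,"y":8,"z":-0.2,"spin":0,"grip":4},{"x":0,"y":8,"z":-0.2,"spin":0,"grip":4}]'
python3 -c "
from h import *
go(.508,-.287,.05,-16.5)"
```

```text
xyz cm [-0.08 15.46 -0.69] spin 0.011 jaw deg -15.9 q7 -0.05 t 26.9
time: 27.32
tool_pos: [0.5083, -0.2872, 0.1194]
tool_rot: [-1.064, 1.409, -1.411]
force: [1.5, 0.0, 0.6]
gripper_width: 0.0354
xyz cm [-0.01  6.94 -0.04] spin 0.011 jaw deg -15.9 q7 -0.1 t 27.3
```

```bash
python3 -m handwheel '[{"x":0,"y":3,"z":0,"spin":0,"grip":4},{"x":0,"y":6,"z":0,"spin":0,"grip":4},{"x":0,"y":6.9,"z":0,"spin":0,"grip":4},{"x":0,"y":6.9,"z":0,"spin":0,"grip":4},{"x":0,"y":6.9,"z":0,"spin":0,"grip":1},{"x":0,"y":6.9,"z":0,"spin":0,"grip":1},{"x":0,"y":6.9,"z":0,"spin":0,"grip":1},{"x":0,"y":6.9,"z":0,"spin":0,"grip":1},{"x":0,"y":6.9,"z":0,"spin":0,"grip":1},{"x":0,"y":6.9,"z":0,"spin":0,"grip":1}]' 25
```

```text
time: 28.15
tool_pos: [0.5081, -0.2876, 0.0506]
tool_rot: [-1.065, 1.408, -1.412]
force: [-0.7, 0.3, 6.9]
gripper_width: 0.0193
```

```bash
python3 -m handwheel '[{"x":0,"y":-4,"z":0,"spin":0,"grip":1},{"x":0,"y":-8,"z":0,"spin":0,"grip":1},{"x":0,"y":-12,"z":0,"spin":0,"grip":1},{"x":0,"y":-15,"z":0,"spin":0,"grip":1},{"x":0,"y":-15,"z":0,"spin":0,"grip":1},{"x":-19.1,"y":-15,"z":-0.6,"spin":0,"grip":1},{"x":-19.1,"y":-15,"z":-0.6,"spin":0,"grip":1},{"x":-19.1,"y":-15,"z":-0.6,"spin":0,"grip":1},{"x":-19.1,"y":-15,"z":-0.6,"spin":0,"grip":1},{"x":-19.1,"y":-15,"z":-0.6,"spin":0,"grip":1},{"x":-19.1,"y":-15,"z":-0.6,"spin":0,"grip":1},{"x":-19.1,"y":-15,"z":-0.6,"spin":0,"grip":1}]'
python3 -c "
from h import *
go(.555,-.1015,.167,-16.5)"
```

```text
time: 29.15
tool_pos: [0.5534, -0.0998, 0.1985]
tool_rot: [-1.069, 1.408, -1.406]
force: [-0.3, -0.7, -2.3]
gripper_width: 0.0189
xyz cm [0.12 3.15 0.21] spin 0.015 jaw deg -15.6 q7 -0.4 t 29.1
```

```bash
python3 -m handwheel '[{"x":0.1,"y":1.2,"z":0.1,"spin":0,"grip":1},{"x":0.1,"y":2.2,"z":0.1,"spin":0,"grip":1},{"x":0.1,"y":2.9,"z":0.1,"spin":0,"grip":1},{"x":0.1,"y":3.3,"z":0.1,"spin":0,"grip":1},{"x":0.1,"y":3.3,"z":0.1,"spin":0,"grip":1},{"x":0.1,"y":3.3,"z":0.1,"spin":0,"grip":4.5},{"x":0.1,"y":3.3,"z":0.1,"spin":0,"grip":4.5},{"x":0.1,"y":3.3,"z":0.1,"spin":0,"grip":4.5},{"x":0.1,"y":3.3,"z":0.1,"spin":0,"grip":4.5},{"x":0.1,"y":3.3,"z":0.1,"spin":0,"grip":4.5},{"x":0.1,"y":0,"z":0.1,"spin":0,"grip":4.5},{"x":0.1,"y":-4,"z":0.1,"spin":0,"grip":4.5}]'
cat >> h.py <<'E'
def knobs(n='top'):
    im,d,c=snap(n); P=pts(d,c); x,y,z=P[...,0],P[...,1],P[...,2]; hsv=cv2.cvtColor(im,cv2.COLOR_RGB2HSV)
    b=(d>0)&(hsv[...,1]>100)&(abs(hsv[...,0].astype(int)-21)<4)&(x>.38)&(x<.75)&(y>-.5)&(y<-.05)
    for t,lo,hi in(('bench',.035,.07),('pan',.12,.19)):
        for ce,m in comps(b&(z>lo)&(z<hi),8): print(n,t,ce.round(),m.sum(),np.round((P[m].min(0)+P[m].max(0))/2,3),np.percentile(z[m],97).round(3))
    for t,(cx,cy) in (('W',(.545,-.136)),('L',(.545,.115))):
        m=(d>0)&(np.hypot(x-cx,y-cy)<(.055 if t=='W' else .02))&(z>.07)&(z<.135)&(hsv[...,1]<80); print(t,m.sum(),np.median(z[m]).round(4))
E
python3 -c "
from h import *
knobs(); go(.467,-.372,.16,-16.5)"
```

```text
time: 30.15
tool_pos: [0.5523, -0.103, 0.2373]
tool_rot: [-1.07, 1.416, -1.406]
force: [1.8, -0.3, 0.4]
gripper_width: 0.0446
top bench [351. 171.] 30 [ 0.632 -0.292  0.047] 0.054
top bench [384. 198.] 34 [ 0.553 -0.397  0.055] 0.063
top bench [375. 226.] 34 [ 0.464 -0.372  0.058] 0.065
W 4 0.1133
L 137 0.0856
xyz cm [28.41  8.72 -1.52] spin 0.011 jaw deg -15.9 q7 -0.37 t 30.2
```

```bash
python3 -m handwheel '[{"x":28.3,"y":0,"z":-1.6,"spin":0,"grip":4.5},{"x":28.3,"y":0,"z":-1.6,"spin":0,"grip":4.5},{"x":28.3,"y":0,"z":-1.6,"spin":0,"grip":4.5},{"x":28.3,"y":0,"z":-1.6,"spin":0,"grip":4.5},{"x":28.3,"y":0,"z":-1.6,"spin":0,"grip":4},{"x":28.3,"y":0,"z":-1.6,"spin":0,"grip":4},{"x":28.3,"y":4,"z":-1.6,"spin":0,"grip":4},{"x":28.3,"y":8,"z":-1.6,"spin":0,"grip":4},{"x":28.3,"y":12,"z":-1.6,"spin":0,"grip":4},{"x":28.3,"y":12,"z":-1.6,"spin":0,"grip":4},{"x":28.3,"y":12,"z":-1.6,"spin":0,"grip":4}]'
python3 -c "
from h import *
knobs(); go(.465,-.3715,.05,-16.5)"
```

```text
time: 31.12
tool_pos: [0.4604, -0.3697, 0.1172]
tool_rot: [-1.066, 1.415, -1.405]
force: [0.3, -0.1, 1.5]
gripper_width: 0.0405
top bench [351. 171.] 30 [ 0.633 -0.293  0.046] 0.054
top bench [382. 197.] 9 [ 0.557 -0.391  0.049] 0.061
top bench [336. 237.] 35 [ 0.421 -0.256  0.046] 0.057
top pan [293. 184.] 83 [ 0.549 -0.102  0.151] 0.176
W 942 0.1139
L 134 0.0858
xyz cm [0.05 6.98 0.27] spin 0.012 jaw deg -15.8 q7 0.08 t 31.2
```

```bash
python3 -m handwheel '[{"x":0,"y":2,"z":0.3,"spin":0,"grip":4},{"x":0,"y":5,"z":0.3,"spin":0,"grip":4},{"x":0,"y":6.9,"z":0.3,"spin":0,"grip":4},{"x":0,"y":6.9,"z":0.3,"spin":0,"grip":4},{"x":0,"y":6.9,"z":0.3,"spin":0,"grip":1},{"x":0,"y":6.9,"z":0.3,"spin":0,"grip":1},{"x":0,"y":6.9,"z":0.3,"spin":0,"grip":1},{"x":0,"y":6.9,"z":0.3,"spin":0,"grip":1},{"x":0,"y":6.9,"z":0.3,"spin":0,"grip":1},{"x":0,"y":6.9,"z":0.3,"spin":0,"grip":1}]' 25
python3 -c "
from h import *
go(.535,-.1705,.20,-16.5)"
```

```text
time: 32.0
tool_pos: [0.4653, -0.3723, 0.052]
tool_rot: [-1.065, 1.408, -1.412]
force: [-0.4, 0.7, 7.0]
gripper_width: 0.0194
xyz cm [-21.3  -14.82   1.21] spin 0.011 jaw deg -15.9 q7 0.03 t 32.0
```

```bash
python3 -m handwheel '[{"x":0,"y":-4,"z":0,"spin":0,"grip":1},{"x":0,"y":-8,"z":0,"spin":0,"grip":1},{"x":0,"y":-12,"z":0,"spin":0,"grip":1},{"x":0,"y":-15,"z":0,"spin":0,"grip":1},{"x":0,"y":-15,"z":0,"spin":0,"grip":1},{"x":-21.3,"y":-15,"z":1.2,"spin":0,"grip":1},{"x":-21.3,"y":-15,"z":1.2,"spin":0,"grip":1},{"x":-21.3,"y":-15,"z":1.2,"spin":0,"grip":1},{"x":-21.3,"y":-15,"z":1.2,"spin":0,"grip":1},{"x":-21.3,"y":-15,"z":1.2,"spin":0,"grip":1},{"x":-21.3,"y":-15,"z":1.2,"spin":0,"grip":1},{"x":-21.3,"y":-15,"z":1.2,"spin":0,"grip":1}]'
python3 -c "
from h import *
go(.535,-.1705,.167,-16.5)"
```

```text
time: 33.0
tool_pos: [0.535, -0.1654, 0.2]
tool_rot: [-1.069, 1.405, -1.403]
force: [-0.5, -1.3, -1.7]
gripper_width: 0.0192
xyz cm [0.5  3.3  0.14] spin 0.019 jaw deg -15.4 q7 -0.26 t 33.0
```

```bash
python3 -m handwheel '[{"x":0.2,"y":1.2,"z":0.1,"spin":0,"grip":1},{"x":0.2,"y":2.2,"z":0.1,"spin":0,"grip":1},{"x":0.2,"y":2.9,"z":0.1,"spin":0,"grip":1},{"x":0.2,"y":3.4,"z":0.1,"spin":0,"grip":1},{"x":0.2,"y":3.4,"z":0.1,"spin":0,"grip":1},{"x":0.2,"y":3.4,"z":0.1,"spin":0,"grip":4.5},{"x":0.2,"y":3.4,"z":0.1,"spin":0,"grip":4.5},{"x":0.2,"y":3.4,"z":0.1,"spin":0,"grip":4.5},{"x":0.2,"y":3.4,"z":0.1,"spin":0,"grip":4.5},{"x":0.2,"y":3.4,"z":0.1,"spin":0,"grip":4.5},{"x":0.2,"y":0,"z":0.1,"spin":0,"grip":4.5},{"x":0.2,"y":-4,"z":0.1,"spin":0,"grip":4.5}]'
python3 -c "
from h import *
go(.632,-.2925,.20,-16.5)"
```

```text
time: 34.0
tool_pos: [0.5327, -0.172, 0.2386]
tool_rot: [-1.069, 1.416, -1.406]
force: [0.4, -0.9, 0.3]
gripper_width: 0.0442
xyz cm [ 8.88  3.76 12.87] spin 0.011 jaw deg -15.8 q7 -0.23 t 34.0
```

```bash
python3 -m handwheel '[{"x":8.8,"y":0,"z":12.8,"spin":0,"grip":4.5},{"x":8.8,"y":0,"z":12.8,"spin":0,"grip":4},{"x":8.8,"y":0,"z":12.8,"spin":0,"grip":4},{"x":8.8,"y":0,"z":12.8,"spin":0,"grip":4},{"x":8.8,"y":0,"z":12.8,"spin":0,"grip":4},{"x":8.8,"y":4,"z":12.8,"spin":0,"grip":4},{"x":8.8,"y":8,"z":12.8,"spin":0,"grip":4},{"x":8.8,"y":8,"z":12.8,"spin":0,"grip":4},{"x":8.8,"y":8,"z":12.8,"spin":0,"grip":4},{"x":8.8,"y":8,"z":12.8,"spin":0,"grip":4},{"x":8.8,"y":8,"z":12.8,"spin":0,"grip":4},{"x":8.8,"y":8,"z":12.8,"spin":0,"grip":4}]'
python3 -c "
from h import *
knobs(); knobs('scene'); knobs('wrist'); go(.632,-.2925,.041,-16.5)"
```

```text
time: 35.0
tool_pos: [0.6353, -0.2921, 0.1634]
tool_rot: [-1.063, 1.406, -1.413]
force: [0.8, 0.2, -0.2]
gripper_width: 0.0401
top bench [276. 183.] 12 [ 0.567 -0.057  0.064] 0.07
top bench [336. 237.] 34 [ 0.422 -0.256  0.046] 0.053
top pan [293. 185.] 81 [ 0.55  -0.103  0.146] 0.166
top pan [316. 194.] 83 [ 0.529 -0.173  0.146] 0.167
W 836 0.1041
L 135 0.0947
scene bench [158. 249.] 63 [ 0.423 -0.26   0.043] 0.05
scene bench [218. 296.] 76 [ 0.634 -0.297  0.044] 0.05
scene bench [157. 310.] 94 [ 0.557 -0.4    0.048] 0.061
scene pan [238. 204.] 186 [ 0.555 -0.108  0.142] 0.164
W 304 0.1034
L 57 0.0941
wrist bench [255. 193.] 315 [ 0.633 -0.293  0.044] 0.051
wrist bench [ 53. 214.] 398 [ 0.422 -0.257  0.043] 0.051
wrist bench [216. 301.] 160 [ 0.555 -0.399  0.048] 0.061
wrist pan [44.  1.] 16 [ 0.549 -0.119  0.122] 0.123
wrist pan [43. 98.] 3282 [ 0.534 -0.174  0.143] 0.165
W 12681 0.1047
L 0 nan
xyz cm [ 0.1  12.09 -0.25] spin 0.011 jaw deg -15.9 q7 -0.15 t 35.1
  return _methods._mean(a, axis=axis, dtype=dtype,
  ret = ret.dtype.type(ret / rcount)
```

With 400 g on, the pan heights put the beam near -0.04 rad, so about 50–57 g is missing. Adding a small 100 g should bring it slightly closer to level, at about +0.03. I'm already above the brass small at (0.633, -0.293).

```bash
python3 -m handwheel '[{"x":0.1,"y":4,"z":-0.2,"spin":0,"grip":4},{"x":0.1,"y":8,"z":-0.2,"spin":0,"grip":4},{"x":0.1,"y":11,"z":-0.2,"spin":0,"grip":4},{"x":0.1,"y":12.1,"z":-0.2,"spin":0,"grip":4},{"x":0.1,"y":12.1,"z":-0.2,"spin":0,"grip":4},{"x":0.1,"y":12.1,"z":-0.2,"spin":0,"grip":1},{"x":0.1,"y":12.1,"z":-0.2,"spin":0,"grip":1},{"x":0.1,"y":12.1,"z":-0.2,"spin":0,"grip":1},{"x":0.1,"y":12.1,"z":-0.2,"spin":0,"grip":1},{"x":0.1,"y":12.1,"z":-0.2,"spin":0,"grip":1},{"x":0.1,"y":12.1,"z":-0.2,"spin":0,"grip":1}]' 25
python3 -c "
from h import *
knobs(); knobs('scene'); go(.542,-.1375,.20,-16.5)"
```

```text
time: 36.07
tool_pos: [0.6331, -0.2928, 0.0413]
tool_rot: [-1.063, 1.407, -1.413]
force: [0.8, -0.4, 5.6]
gripper_width: 0.019
top bench [276. 183.] 15 [ 0.566 -0.058  0.064] 0.069
top bench [336. 237.] 35 [ 0.422 -0.256  0.047] 0.053
top pan [293. 185.] 82 [ 0.55  -0.103  0.145] 0.166
top pan [316. 194.] 81 [ 0.53  -0.172  0.146] 0.167
W 839 0.1043
L 138 0.0953
scene bench [158. 249.] 63 [ 0.423 -0.26   0.042] 0.049
scene bench [216. 298.] 19 [ 0.637 -0.303  0.05 ] 0.06
scene bench [157. 310.] 91 [ 0.557 -0.4    0.049] 0.061
scene pan [238. 204.] 182 [ 0.555 -0.106  0.143] 0.164
scene pan [204. 273.] 47 [ 0.629 -0.319  0.131] 0.139
scene pan [219. 266.] 24 [ 0.646 -0.294  0.141] 0.149
scene pan [233. 273.] 32 [ 0.675 -0.287  0.131] 0.139
W 358 0.1032
L 56 0.0942
xyz cm [-12.44 -15.92 -12.95] spin 0.011 jaw deg -15.9 q7 -0.21 t 36.2
```

```bash
python3 -c "
from h import *
go(.582,-.147,.20,-16.5)"
python3 -m handwheel '[{"x":0,"y":-4,"z":0,"spin":0,"grip":1},{"x":0,"y":-8,"z":0,"spin":0,"grip":1},{"x":0,"y":-12,"z":0,"spin":0,"grip":1},{"x":0,"y":-16,"z":0,"spin":0,"grip":1},{"x":0,"y":-16,"z":0,"spin":0,"grip":1},{"x":-12.6,"y":-16,"z":-8.9,"spin":0,"grip":1},{"x":-12.6,"y":-16,"z":-8.9,"spin":0,"grip":1},{"x":-12.6,"y":-16,"z":-8.9,"spin":0,"grip":1},{"x":-12.6,"y":-16,"z":-8.9,"spin":0,"grip":1},{"x":-12.6,"y":-16,"z":-8.9,"spin":0,"grip":1},{"x":-12.6,"y":-16,"z":-8.9,"spin":0,"grip":1},{"x":-12.6,"y":-16,"z":-8.9,"spin":0,"grip":1}]'
python3 -c "
from h import *
go(.582,-.147,.147,-16.5)"
```

```text
xyz cm [-12.62 -15.91  -8.84] spin 0.011 jaw deg -15.9 q7 -0.21 t 36.2
time: 37.17
tool_pos: [0.5804, -0.1478, 0.1991]
tool_rot: [-1.066, 1.41, -1.412]
force: [0.0, -0.8, -0.9]
gripper_width: 0.0191
xyz cm [-0.13  5.21  0.13] spin 0.01 jaw deg -15.9 q7 -0.33 t 37.2
```

```bash
python3 -m handwheel '[{"x":-0.1,"y":1.5,"z":0.1,"spin":0,"grip":1},{"x":-0.1,"y":3,"z":0.1,"spin":0,"grip":1},{"x":-0.1,"y":4.2,"z":0.1,"spin":0,"grip":1},{"x":-0.1,"y":5.0,"z":0.1,"spin":0,"grip":1},{"x":-0.1,"y":5.3,"z":0.1,"spin":0,"grip":1},{"x":-0.1,"y":5.3,"z":0.1,"spin":0,"grip":1},{"x":-0.1,"y":5.3,"z":0.1,"spin":0,"grip":4},{"x":-0.1,"y":5.3,"z":0.1,"spin":0,"grip":4},{"x":-0.1,"y":5.3,"z":0.1,"spin":0,"grip":4},{"x":-0.1,"y":5.3,"z":0.1,"spin":0,"grip":4},{"x":-0.1,"y":2,"z":0.1,"spin":0,"grip":4},{"x":-0.1,"y":-2,"z":0.1,"spin":0,"grip":4}]'
python3 -m handwheel '[{"x":4,"y":-4,"z":0,"spin":0,"grip":4},{"x":8,"y":-4,"z":0,"spin":0,"grip":4},{"x":12,"y":-4,"z":0,"spin":0,"grip":4},{"x":16,"y":-4,"z":0,"spin":0,"grip":4},{"x":20,"y":-4,"z":0,"spin":0,"grip":4},{"x":20,"y":-4,"z":0,"spin":0,"grip":4},{"x":20,"y":-4,"z":0,"spin":0,"grip":4},{"x":20,"y":-4,"z":0,"spin":0,"grip":4},{"x":20,"y":-4,"z":0,"spin":0,"grip":4},{"x":20,"y":-4,"z":0,"spin":0,"grip":4},{"x":20,"y":-4,"z":0,"spin":0,"grip":4},{"x":20,"y":-4,"z":0,"spin":0,"grip":4}]'
python3 -c "
from h import *
knobs(); knobs(); knobs('scene')
im,_,_=snap('top'); im2,_,_=snap('scene')
o=np.hstack([cv2.resize(im[120:270,150:350],(512,384),interpolation=cv2.INTER_CUBIC), cv2.resize(im2[130:280,150:350],(512,384),interpolation=cv2.INTER_CUBIC)])
cv2.imwrite('pics/f1.png',cv2.resize(o,(800,300))[:,:,::-1])"
```

```text
time: 38.17
tool_pos: [0.5795, -0.146, 0.2174]
tool_rot: [-1.07, 1.416, -1.406]
force: [1.3, -0.0, -0.2]
gripper_width: 0.0395
time: 39.17
tool_pos: [0.5276, -0.3372, 0.2594]
tool_rot: [-1.066, 1.408, -1.409]
force: [-0.0, 0.2, -0.5]
gripper_width: 0.0402
top bench [276. 183.] 21 [ 0.565 -0.057  0.062] 0.069
top bench [378. 186.] 22 [ 0.591 -0.377  0.055] 0.065
top bench [336. 237.] 34 [ 0.422 -0.256  0.047] 0.053
top pan [308. 176.] 31 [ 0.581 -0.146  0.141] 0.149
top pan [292. 185.] 77 [ 0.549 -0.104  0.141] 0.159
top pan [316. 194.] 73 [ 0.529 -0.174  0.139] 0.156
W 763 0.0953
L 138 0.1036
top bench [276. 184.] 18 [ 0.566 -0.058  0.062] 0.069
top bench [378. 186.] 23 [ 0.592 -0.378  0.056] 0.064
top bench [336. 237.] 34 [ 0.421 -0.256  0.047] 0.053
top pan [308. 176.] 31 [ 0.581 -0.146  0.14 ] 0.149
top pan [292. 185.] 74 [ 0.549 -0.104  0.14 ] 0.158
top pan [315. 194.] 74 [ 0.529 -0.174  0.14 ] 0.159
W 770 0.0955
L 140 0.1034
scene bench [158. 249.] 61 [ 0.422 -0.26   0.044] 0.051
scene bench [176. 313.] 98 [ 0.593 -0.383  0.049] 0.061
scene pan [237. 210.] 223 [ 0.566 -0.125  0.139] 0.155
scene pan [213. 218.] 154 [ 0.535 -0.176  0.138] 0.155
W 611 0.0946
L 58 0.1026
```

View pics/f1.png

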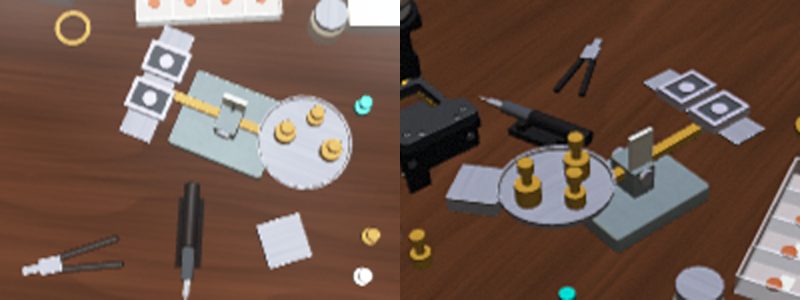

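The picture shows both plaques face up on the load pan, at (168,62) and (150,97) on its left half. Two bigs and one small stand upright on the round pan, and the bystanders are in place. The gripper is clear, so I'm handing in.

```bash
python3 -c "
from h import *
s=sense(); print(s['time'],s['force'].round(1)); print(ticket.job_done())"
```

```text
39.4167 [-0.5  0.5 -0.1]
the job is handed in; nothing more can be done
None
```

The job is handed in. Both plaques (only two were there) lie face up on the load pan, and two 200 g weights and one 100 g weight stand on the round pan. I finished at about 39 s of the 210 s.

- **Turning:** I gripped each plaque loosely by its ends so it swung to vertical. I stood it on its long edge, regripped it and laid it over onto its back.
- **Last checks:** The top and scene cameras both showed the plaques face up, the three weights upright and the bystanders in place. The pan heights put the beam at about +0.034 rad (round pan slightly low). With 400 g alone it read about -0.038 rad, so 500 g is only marginally nearer level. The height readings were about 1 mm apart, so which is nearer isn't certain, but both are within 0.05 rad.
- **What failed or disagreed:**
  - The first grasp of a weight closed too late and missed; the retry held.
  - The third 200 g weight, which I never touched, now stands about 4 cm from where it started. I take that to be the knock the task announced.

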